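# Seat the pattern board of an embroidery machine with its two ejector levers

## Robot

A 6-joint arm with a two-finger parallel gripper is mounted at the origin on the work surface. World frame = base frame: x ahead of the robot, y to its left, z up, the work surface at z = 0. Lengths are in m, angles in rad, forces in N, time in s.
With the tool pointing down it reaches from about 0.325 to 0.775 m from the base axis. Payload 5.5 kg.
Tool frame: the origin (TCP) lies at the very end of the fingers, on their centre line; the grasp point (between the pads) lies 19 mm behind it; z points along the fingers, y is the direction in which the jaws open and shut (so a half turn about z gives the same grasp; the last joint's range is limited). The gripper opens to 88 mm and grips with 3 to 60 N. Pads are 20 mm wide; open, the fingers measure 115 mm over their backs; the gripper's body (75 mm by 178 mm) begins 61 mm behind the grasp point.
Start: joints at [-1.202, 0.091, 1.231, -0, 1.82, -0.057], TCP at [0.248, -0.546, 0.223] pointing down, gripper open.
Joint ranges: [-2.87, 2.87], [-0.86, 2.18], [0.17, 2.46], [-1.51, 4.65], [0.06, 2.69], [-2.65, 2.65]. Speed limits (rad/s): [2.57, 2.57, 3.01, 3.14, 3.14, 3.14].

## Interface

Orientations are given as a unit quaternion [x, y, z, w].
In Python, from cell import env, eyes, workorder gives the robot as it stands. The module is installed in compiled form; this text tells all that it offers.
- The arm moves only by the shell command python3 -m creep 'ROWS' [FORCE]. ROWS is JSON, a list of rows, each a list of 3 entries, a list of its own where there are three numbers: the shift along the tool's x, y, z in cm, then the turn about the tool's z in rad, then the closure, from -1 (fully open) to 1 (shut). A call has 1 to 12 rows; each row is the pose to reach, as a shift and turn from the pose commanded when the call began, along the tool's axes at that moment; what a row does not reach only later rows make up. A row lasts 1/10 s, in which the tool goes at most 50 mm and 8.59 degrees, less where a joint would pass 70% of its speed; a pose out of reach is approached as far as the arm can. A call with a gripper value outside its range is refused whole. The fingers move at their own pace and stop on an object; FORCE is the grip in N (left out, the last holds). Time passes only in rows, so rows that repeat a pose let the fingers close. It gives the time, the measured TCP pose, the force and the opening at its end, in the units of the state.
- env.sense(): the state, without advancing time (a new reading comes with each control period).
- eyes.get_image(name): name is "scene" or "top"; returns the picture (384x512x3 uint8, blue, green, red); there is no depth.
- eyes.calibration(name): a dict with "intrinsics" (3x3 intrinsics, pixels), "R" (3x3) and "t" (3): a world point X has camera coordinates R X + t. Camera axes: x right, y down, z forward; pixel columns grow to the right and rows downward; lengths in m; the calibration is good to about 2 mm. A picture is of the moment at which its call begins. calibration takes no time and is no camera call.
- workorder.job_done(): hands the job in, once; it reports no verdict.
The state is a dict: "clock": time; "joint_pos": joint angles; "qvel": joint speeds; "tau": joint torques, N m; "tool_pos": TCP position; "ee_rot": TCP orientation; "wrist_force": force on the tool from outside, world axes, zero at the start; "moment": the same for the moment, N m; "gripper_width": opening from 0.0 (shut) to 1.0 (fully open).
Only numpy, scipy, OpenCV 4.12 (cv2) and the standard library are available. Lean on these libraries where they do the work, as an engineer would, in place of code of your own. Each camera call takes 0.05 s, during which the arm holds its last target.

## Task

Take the embroidery machine's pattern board out of the wooden stand and set it in the slot of the plug-in frame, so that its ears rest on the feet of the two ejector levers, which stand swung out. Then swing both levers inward until you feel the board seated fully home on its seat at both ends, go over them once more if one has come up, and let go. Do not force or hard-squeeze anything: the board is never pressed home by hand, and each lever is stopped gently once it bottoms; leave the other things on the table alone.

Things in the scene. Friction and masses are not known exactly. Their poses are not given: they have to be found in the camera images.
- frame: Fixed plug-in frame: aluminium base plate 110 (x) x 250 (y) x 10 mm, a black upright slot along its own y axis in the middle. Origin: centre of the underside, on the table; z up. A board resting on the swung-out levers has its underside 28 to 31 mm above the table; fully home, 19 to 26 mm: the seat posts' height differs from frame to frame, and end to end, by 2.3 mm either way and is not measured.
- slot_mouth (a point): Middle of the slot's top opening, 61 mm above the table. The slot's front and back walls are 80 mm long (frame y), 12.4 mm apart, 55 mm high, with sloping lips above that widen to 20 mm. At the slot's ends two posts, inner faces 102 mm apart in y, rise to 38 mm.
- lever_left (a joint): Angle (rad) of the grey ejector lever at the frame's +y end: 0 upright, positive swung outward, limits -0.12, 0.95; starts out, stays where left (hinge friction 0.4 N m). As it swings in, its foot lowers and its claw presses down the board's ear. Pushed near the tip it takes 5 to 9 N; home, at -0.05 to 0.4 rad depending on the frame, is felt as a steady rise above that. Over 22 N is too much.
- lever_right (a joint): The same lever, mirrored, at the frame's -y end: 0 upright, positive swung outward (towards the frame's -y).
- lever_left_hinge (a point): Hinge axis point of the left lever, 77 mm along the frame's +y from its origin, 45 mm above the table. The hinge axis is along the frame's x.
- lever_right_hinge (a point): Hinge axis point of the right lever, 77 mm along the frame's -y, 45 mm above the table.
- lever_left_tip (a point): Centre of the rounded tip of the left lever, 75 mm from its hinge. The lever is a bar 14 mm wide (frame x) and 8 mm thick, the tip a 12 mm thick roll. Push it from outside along its arc about the hinge: pushed level while far out it binds against the finger.
- lever_right_tip (a point): The same for the right lever.
- contact_left (a joint): Travel (m) of the two sprung brass pins in the seat posts at the frame's +y end: 0 free, about 0.0045 when that end of the board is fully home, its ear down on the two solid black posts beside the lever's foot. Spring 700 N/m. Seating one end last can lift the other a little: feel both levers again.
- contact_right (a joint): The same at the frame's -y end.
- board_center (a point): Centre (half-way up) of the loose upright board: 10 mm thick (x), 101 mm tall, about 300 g. Green body 96 mm wide (y), 75 mm tall, lower corners rounded 12 mm; grey grip tab on top, 44 mm wide; two grey ears, 7 mm thick, 16 mm deep, round-ended, reach 66 mm either side of the middle, undersides 30 mm above the board's underside. Front and back alike: either way round. Its y goes along the slot.
- board_tab (a point): Middle of the grip tab, 87.5 mm above the board's underside: grasp here from above, across the 10 mm thickness (the board's x). The fingers together must not bear on the board with more than 45 N.
- stand: Fixed low wooden stand, 70 x 130 x 35 mm, holding the board upright in a slot 14 mm wide and 27 mm deep along its own y. Origin: centre of the underside. The board's underside rests 8 mm above the table; lift it straight up at least 40 mm to clear.
- spool: Bystander: thread spool, 42 mm across, 52 mm tall; origin at the underside.
- tin: Bystander: small white jar with a steel lid, 52 mm across, 45 mm tall; origin at the underside.
- screwdriver: Bystander: screwdriver with wooden handle, 160 mm long, lying on the table.

How it is judged:
On the way:
1. the board stands in the slot on the levers' feet, both levers still swung out (z of board_center in the frame of frame below 0.085 m and horizontal distance between board_center and frame below 0.005 m and angle between board_center's own z axis and vertical below 0.1 rad and value of joint each of lever_left, lever_right above 0.55 rad), for 0.2 s.
At the end, for the whole second after the job is handed in: The board stands upright in the frame's slot (within 5 mm and 0.08 rad), at rest, with both levers swung in (below 0.45 rad) and both contacts pressed at least 3.6 mm of their 4.5 mm, that is, both ends of the board within about 1 mm of fully home, and it stays so when released (value of joint each of contact_left, contact_right above 0.0036 m and value of joint each of lever_left, lever_right below 0.45 rad and horizontal distance between board_center and frame below 0.005 m and angle between board_center's own z axis and vertical below 0.08 rad and linear speed of board below 0.02 m/s); the robot touches nothing.
It fails at once if the robot pushes on the frame or a lever with more than 22 N (contact force between the arm and frame above 22 N).
It fails at once if the fingers push on the frame or a lever with more than 22 N (contact force between the fingers and frame above 22 N).
It fails at once if the board is squeezed or pressed by the fingers with more than 45 N (contact force between the fingers and board above 45 N).
It fails at once if a bystander is moved by more than 20 mm (distance of any of spool, tin, screwdriver from where it was at the start of the episode above 0.02 m).
It also fails if it takes over 72 s, if anything falls off the work surface, if the arm or the gripper's body presses on something with over 40 N, if the wrist force passes 120 N, or if a joint passes its speed limit or range.

## Working session

There is one attempt and no reset: what is moved stays moved. The work goes in short steps, Python scripts to look and compute and a shell command to move; the robot and the scene stay as the last step left them, time stands still between calls to the robot, and variables do not carry over. Pictures are saved under pics/ and viewed, and the job is handed in when it is done.

```bash
mkdir -p pics; ls
python3 - <<'E'
from cell import env, eyes, workorder
import cv2
for n in ("scene","top"):
    im=eyes.get_image(n); cv2.imwrite(f"pics/{n}0.png",im)
    c=eyes.calibration(n); print(n,c)
print(env.sense())
E
```

```text
pics
scene {'intrinsics': array([[369.43160875,   0.        , 254.07417536],
       [  0.        , 369.43160875, 190.68410972],
       [  0.        ,   0.        ,   1.        ]]), 'R': array([[ 0.02863391,  0.9995304 ,  0.01091238],
       [ 0.64307106, -0.01006232, -0.7657404 ],
       [-0.76527101,  0.02894358, -0.64305719]]), 't': array([-0.00961548, -0.28906654,  1.18180201])}
top {'intrinsics': array([[494.16333329,   0.        , 258.43976925],
       [  0.        , 494.16333329, 184.5721055 ],
       [  0.        ,   0.        ,   1.        ]]), 'R': array([[-0.02342679, -0.99931489, -0.02865214],
       [-0.98380172,  0.0281391 , -0.17703775],
       [ 0.17772271,  0.0240406 , -0.98378691]]), 't': array([0.03102748, 0.57991165, 0.90133867])}
{'clock': 0.1, 'joint_pos': array([-1.20169061e+00,  9.17668267e-02,  1.23172846e+00, -1.02664992e-06,
        1.81980458e+00, -5.66956440e-02]), 'qvel': array([ 0.00137307, -0.00049558, -0.00201175, -0.00075556, -0.00026417,
       -0.00047831]), 'tau': array([ 4.33553112e-03, -4.47858953e+01, -4.07569993e+01,  7.02391262e-02,
        2.84425006e-02, -1.14140635e-04]), 'tool_pos': array([ 0.24773727, -0.54618262,  0.22165088]), 'ee_rot': array([ 9.77421796e-01,  2.11295776e-01, -1.33287139e-04, -8.43133320e-04]), 'wrist_force': array([ 0.37662156,  0.7956053 , -0.14793614]), 'moment': array([-0.03503586, -0.00014232, -0.01173588]), 'gripper_width': 0.9982827610479034}
```

View pics/scene0.png

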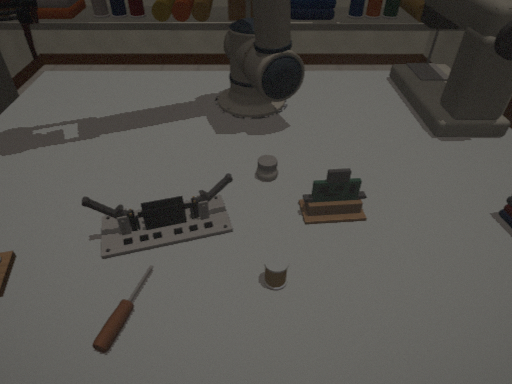

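View pics/top0.png

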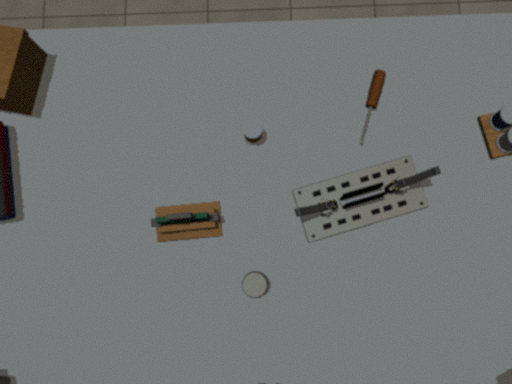

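The scene view shows the frame at about (165,222) with both levers out, the stand with the board at (335,195), the jar at (267,167), the spool at (276,272) and the screwdriver at (125,310). In the top view the frame is at (360,198), the stand at (188,222), the spool at (254,135) and the jar at (255,285). Next I'll enlarge the views.

Run:
```python
import cv2,numpy as np
t=cv2.imread('pics/top0.png'); s=cv2.imread('pics/scene0.png')
def sv(im,x,y,w,h,k,n):
    c=cv2.resize(im[y:y+h,x:x+w],None,fx=k,fy=k,interpolation=cv2.INTER_CUBIC); c=cv2.convertScaleAbs(c,alpha=1.3)
    cv2.imwrite(n,c)
sv(t,285,145,160,105,5,'pics/a1.png'); sv(t,140,190,100,60,8,'pics/a2.png')
sv(s,290,160,90,66,8,'pics/a3.png')
```

```text
(no output)
```

View pics/a1.png

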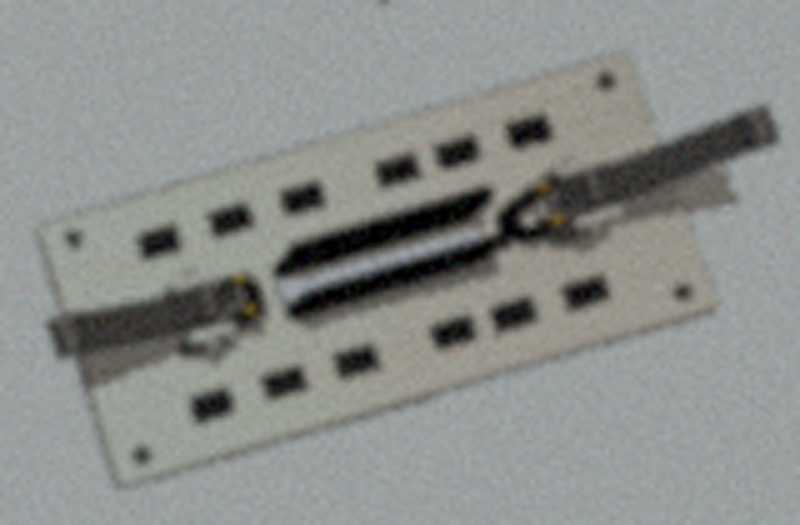

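View pics/a2.png

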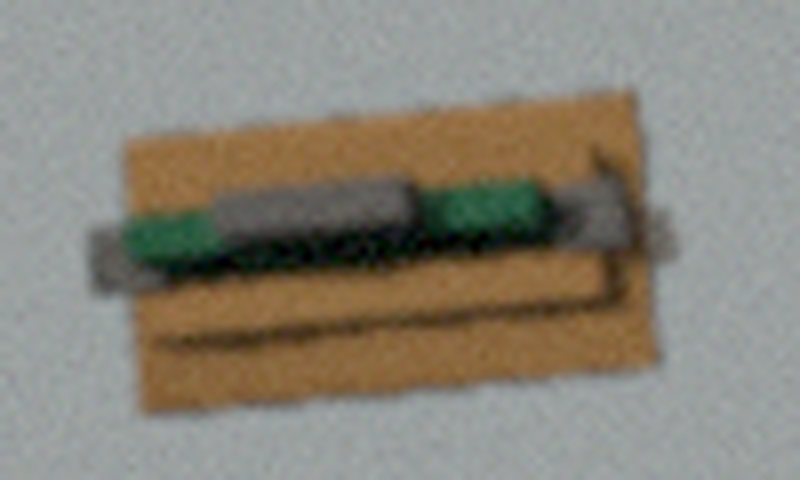

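View pics/a3.png

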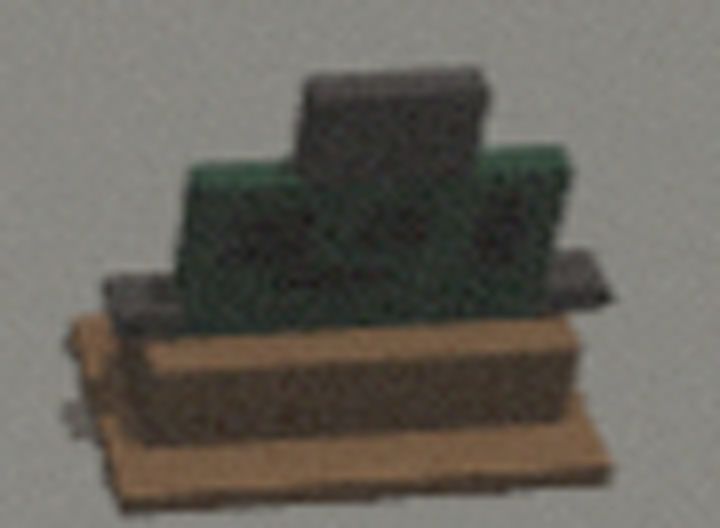

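```bash
cat > h.py <<'E'
import numpy as np
from cell import env, eyes, workorder
C={n:eyes.calibration(n) for n in("scene","top")}
def ray(n,uv):
    c=C[n]; R=np.array(c["R"]);t=np.array(c["t"])
    d=R.T@np.linalg.solve(c["intrinsics"],[uv[0],uv[1],1.]); return -R.T@t,d
def onz(n,uv,z):
    o,d=ray(n,uv); return o+d*(z-o[2])/d[2]
def two(a,b):
    o1,d1=ray("top",a);o2,d2=ray("scene",b)
    s=np.linalg.lstsq(np.c_[d1,-d2],o2-o1,rcond=None)[0]
    p,q=o1+s[0]*d1,o2+s[1]*d2
    return (p+q)/2,np.linalg.norm(p-q)
def proj(n,X):
    c=C[n];p=np.array(c["intrinsics"])@(np.array(c["R"])@X+np.array(c["t"]));return p[:2]/p[2]
E
python3 - <<'E'
from h import *
P=lambda x,y:(285+x/5-.4,145+y/5-.4)
H=np.array([onz("top",P(*p),.010) for p in [(73,238),(606,80),(683,292),(141,455)]])
print("holes",H.round(4),H.mean(0))
K=np.array([onz("top",P(*p),.010) for p in [(40,225),(628,52),(718,303),(120,488)]])
print("corners",K.round(4),K.mean(0))
for A in(H,K):
    d=(A[0]+A[3]-A[1]-A[2]); print("yaw of +y axis dir", np.arctan2(-d[0],d[1]), np.linalg.norm(d)/2)
    e=A[0]+A[1]-A[2]-A[3]; print(np.arctan2(e[1],e[0]),np.linalg.norm(e)/2)
Q=lambda x,y:(140+x/8-.4,190+y/8-.4)
T=np.array([onz("top",Q(*p),.109) for p in [(215,190),(408,176),(412,222),(218,238)]])
print("tab",T.round(4),T.mean(0)); d=T[0]+T[3]-T[1]-T[2]; print(np.arctan2(-d[0],d[1]),np.linalg.norm(d)/2)
S=lambda x,y:(290+x/8-.4,160+y/8-.4)
print("scene tab front top edge",[onz("scene",S(*p),.109).round(4) for p in[(305,85),(488,80),(312,75),(482,68)]])
st=np.array([onz("top",Q(*p),.0) for p in [(125,140),(635,92),(658,365),(140,412)]])
print(st.round(4),st.mean(0))
print({k:v for k,v in env.sense().items() if k in('clock','tool_pos','ee_rot')})
E
```

```text
holes [[ 0.5703 -0.0644  0.01  ]
 [ 0.6287 -0.2813  0.01  ]
 [ 0.5418 -0.3051  0.01  ]
 [ 0.4828 -0.0879  0.01  ]] [ 0.55589299 -0.18468827  0.01      ]
corners [[ 0.5759 -0.0514  0.01  ]
 [ 0.6401 -0.291   0.01  ]
 [ 0.537  -0.3185  0.01  ]
 [ 0.47   -0.0791  0.01  ]] [ 0.55575694 -0.18500022  0.01      ]
yaw of +y axis dir 0.26427688873703636 0.22484970411320554
0.26439036236152635 0.090367234175247
yaw of +y axis dir 0.2671389618922661 0.24830059209556146
0.2580565754041568 0.1080465952622793
tab [[0.5223 0.1817 0.109 ]
 [0.5243 0.138  0.109 ]
 [0.5138 0.1371 0.109 ]
 [0.5114 0.1809 0.109 ]] [0.51795121 0.15939838 0.109     ]
0.05075282769677952 0.04380600712656672
scene tab front top edge [array([0.5196, 0.1368, 0.109 ]), array([0.5182, 0.1819, 0.109 ]), array([0.5156, 0.1392, 0.109 ]), array([0.5133, 0.1815, 0.109 ])]
[[0.5494 0.2281 0.    ]
 [0.5582 0.0981 0.    ]
 [0.4889 0.093  0.    ]
 [0.4805 0.2234 0.    ]] [0.51925616 0.16064468 0.        ]
{'clock': 0.1, 'tool_pos': array([ 0.24773727, -0.54618262,  0.22165088]), 'ee_rot': array([ 9.77421796e-01,  2.11295776e-01, -1.33287139e-04, -8.43133320e-04])}
```

```bash
cat >> h.py <<'E'
from scipy.spatial.transform import Rotation as Ro
def plan(target,psi):
    """shift (cm, tool axes) and turn to bring TCP to target with tool x at world angle psi"""
    s=env.sense();R=Ro.from_quat(s["ee_rot"]).as_matrix()
    sh=R.T@(np.array(target)-s["tool_pos"])*100
    cur=np.arctan2(R[1,0],R[0,0]); tu=-((psi-cur+np.pi)%(2*np.pi)-np.pi)
    print("t",round(s["clock"],2),"tcp",s["tool_pos"].round(4),"psi",round(cur,4),"tilt",R[:,2].round(4),"F",s["wrist_force"].round(1),"w",round(s["gripper_width"],3),"\nshift cm",sh.round(2),"turn",round(tu,3))
E
python3 -c "
from h import *
plan([.518,.1595,.2],.055+np.pi/2)"
```

```text
t 0.1 tcp [ 0.2477 -0.5462  0.2217] psi 0.4258 tilt [-6.0e-04  1.6e-03 -1.0e+00] F [ 0.4  0.8 -0.1] w 0.998 
shift cm [ 53.76 -53.1    2.26] turn -1.2
```

```bash
R='[[53.8,-53.1,1.5],-1.2,-1]'; python3 -m creep '[[[53.8,-53.1,1.5],-1.2,-1],[[53.8,-53.1,1.5],-1.2,-1],[[53.8,-53.1,1.5],-1.2,-1],[[53.8,-53.1,1.5],-1.2,-1],[[53.8,-53.1,1.5],-1.2,-1],[[53.8,-53.1,1.5],-1.2,-1],[[53.8,-53.1,1.5],-1.2,-1],[[53.8,-53.1,1.5],-1.2,-1],[[53.8,-53.1,1.5],-1.2,-1],[[53.8,-53.1,1.5],-1.2,-1],[[53.8,-53.1,1.5],-1.2,-1],[[53.8,-53.1,1.5],-1.2,-1]]' 10
python3 -c "
from h import *
plan([.518,.1595,.18],.055+np.pi/2)"
```

```text
clock: 1.3
tool_pos: [0.4627, 0.0158, 0.2105]
ee_rot: [0.687, 0.726, -0.0, 0.0]
wrist_force: [0.7, -1.1, -0.5]
gripper_width: 1.0
t 1.3 tcp [0.4627 0.0158 0.2105] psi 1.6259 tilt [ 1.e-04 -1.e-04 -1.e+00] F [ 0.7 -1.1 -0.5] w 1.0 
shift cm [14.04  6.31  3.05] turn 0.0
```

```bash
python3 -m creep '[[[9,4,2],0,-1],[[9,4,2],0,-1],[[9,4,2],0,-1],[[9,4,2],0,-1],[[9,4,2],0,-1],[[9,4,2],0,-1]]'
python3 -c "
from h import *
plan([.517,.1595,.1305],.055+np.pi/2)"
```

```text
clock: 1.9
tool_pos: [0.4976, 0.1045, 0.1914]
ee_rot: [0.688, 0.726, 0.0, 0.0]
wrist_force: [0.1, 0.0, 0.3]
gripper_width: 1.003
t 1.9 tcp [0.4976 0.1045 0.1914] psi 1.6238 tilt [ 1.e-03 -1.e-04 -1.e+00] F [0.1 0.  0.3] w 1.003 
shift cm [5.39 2.22 6.09] turn -0.002
```

```bash
python3 -m creep '[[[5.4,2.2,0],0,-1],[[5.4,2.2,0],0,-1],[[5.4,2.2,3],0,-1],[[5.4,2.2,6],0,-1],[[5.4,2.2,6],0,-1],[[5.4,2.2,6],0,-1]]'
python3 -c "
from h import *
plan([.517,.1595,.079],.055+np.pi/2)
import cv2
cv2.imwrite('pics/t1.png',cv2.resize(eyes.get_image('top')[170:270,120:260],None,fx=5,fy=5)); cv2.imwrite('pics/s1.png',cv2.resize(eyes.get_image('scene')[80:230,250:400],None,fx=4,fy=4))
"
```

```text
clock: 2.5
tool_pos: [0.5165, 0.1599, 0.1313]
ee_rot: [0.688, 0.726, -0.0, -0.0]
wrist_force: [-0.2, -0.9, 0.5]
gripper_width: 0.998
t 2.5 tcp [0.5165 0.1599 0.1313] psi 1.6246 tilt [-4.e-04 -2.e-04 -1.e+00] F [-0.2 -0.9  0.5] w 0.998 
shift cm [-0.04  0.05  5.23] turn -0.001
```

View pics/s1.png

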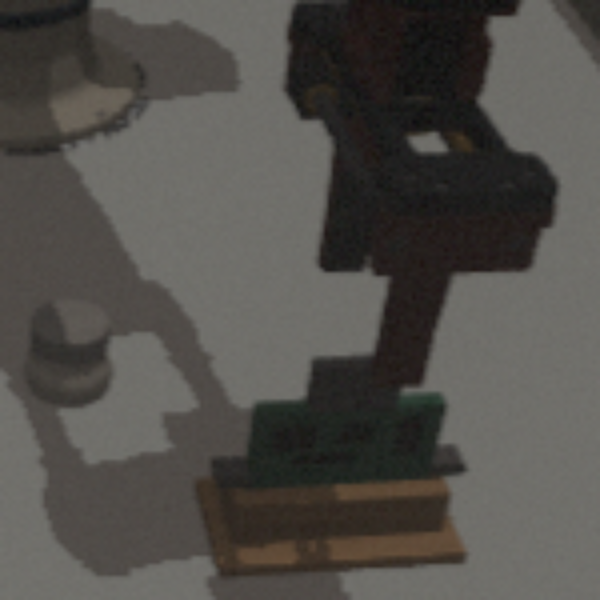

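```bash
python3 -c "
from h import *
for X in [(.567,.162,.131),(.517,.1595,.109),(.52,.1595,.083)]:
    p=proj('scene',X); print(p,(p-[250,80])*4)"
```

```text
[348.02842382 176.0982803 ] [392.11369528 384.3931212 ]
[339.06721014 169.32371601] [356.26884054 357.29486405]
[337.30012258 180.71790773] [349.20049033 402.87163091]
```

View pics/t1.png

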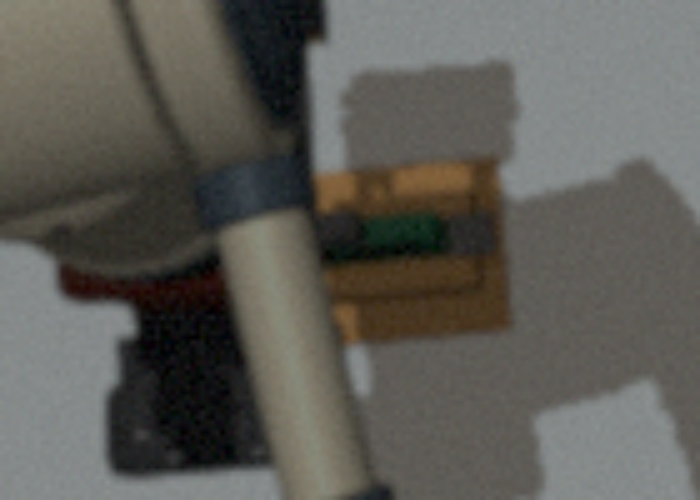

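The scene picture shows the near finger at about (400,385) in the crop. That matches its projected position, and the tab sits between the jaws. I'll lower the tool and close it gently.

```bash
python3 -m creep '[[[0,0,2.5],0,-1],[[0,0,5.2],0,-1],[[0,0,5.2],0,-1],[[0,0,5.2],0,-1],[[0,0,5.2],0,1],[[0,0,5.2],0,1],[[0,0,5.2],0,1],[[0,0,5.2],0,1],[[0,0,5.2],0,1],[[0,0,5.2],0,1],[[0,0,5.2],0,1],[[0,0,5.2],0,1]]' 12
python3 -c "
from h import *
plan([.517,.1595,.079],.055+np.pi/2)"
```

```text
clock: 3.8
tool_pos: [0.5165, 0.1609, 0.0786]
ee_rot: [0.687, 0.726, -0.0, -0.0]
wrist_force: [-0.1, 0.4, -0.1]
gripper_width: 0.315
t 3.8 tcp [0.5165 0.1609 0.0786] psi 1.6258 tilt [-2.e-04 -0.e+00 -1.e+00] F [-0.1  0.4 -0.1] w 0.315 
shift cm [-0.14  0.04 -0.04] turn -0.0
```

```bash
python3 -m creep '[[[0,0,0],0,1],[[0,0,0],0,1],[[0,0,0],0,1],[[0,0,0],0,1],[[0,0,0],0,1],[[0,0,0],0,1]]' 12
```

```text
clock: 4.4
tool_pos: [0.5166, 0.1609, 0.0787]
ee_rot: [0.687, 0.726, -0.0, -0.0]
wrist_force: [0.3, 0.9, 0.0]
gripper_width: 0.11
```

```bash
python3 -m creep '[[[0,0,-1],0,1],[[0,0,-3],0,1],[[0,0,-6],0,1],[[0,0,-9],0,1],[[0,0,-12],0,1],[[0,0,-14],0,1],[[0,0,-14],0,1],[[0,0,-14],0,1],[[0,0,-14],0,1]]'
python3 -c "
from h import *
plan([.556,-.185,.219],.264+np.pi/2)
import cv2
cv2.imwrite('pics/s2.png',cv2.resize(eyes.get_image('scene')[60:230,230:400],None,fx=4,fy=4,interpolation=2))
cv2.imwrite('pics/t2.png',cv2.resize(eyes.get_image('top')[170:270,120:260],None,fx=5,fy=5,interpolation=2))"
```

```text
clock: 5.3
tool_pos: [0.5159, 0.1607, 0.2166]
ee_rot: [0.687, 0.726, -0.001, -0.001]
wrist_force: [-0.9, -0.4, -5.0]
gripper_width: 0.115
t 5.3 tcp [0.5159 0.1607 0.2166] psi 1.6258 tilt [-3.3e-03 -8.0e-04 -1.0e+00] F [-0.9 -0.4 -5. ] w 0.115 
shift cm [-34.74   2.1   -0.23] turn -0.209
```

View pics/s2.png

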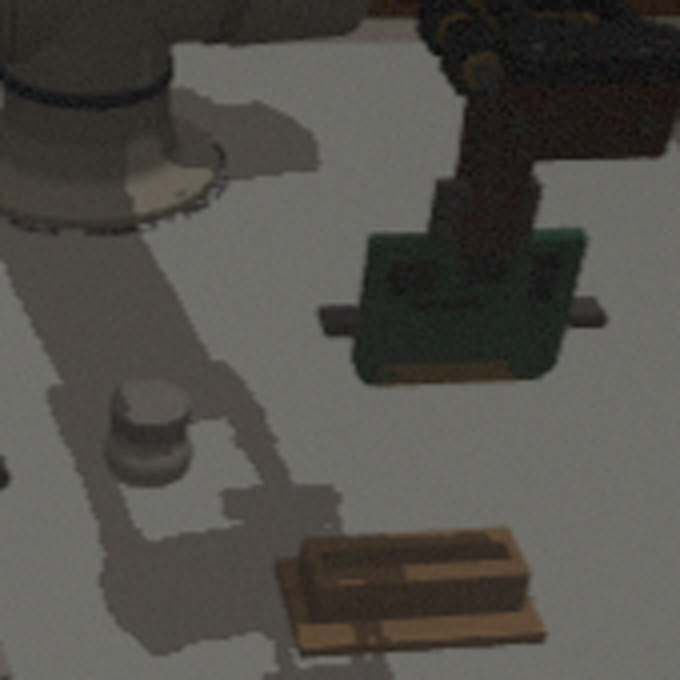

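```bash
python3 -c "
from h import *
s=env.sense(); tcp=s['tool_pos']; yaw=.055
bx=np.array([np.cos(yaw),np.sin(yaw),0]);by=np.array([-bx[1],bx[0],0])
for nm,p,off in [('tabTL',(435,183),.005),('tabTR',(541,183),.005),('bTL',(368,236),.005),('bTR',(587,233),.005),('earL',(318,318),.0035),('earR',(607,320),.0035),('bL',(352,365),.005),('bR',(556,365),.005),('bot',(450,383),.005)]:
    o,d=ray('scene',(230+p[0]/4-.375,60+p[1]/4-.375))
    X=o+d*((tcp+bx*off-o)@bx)/(d@bx)-tcp
    print(nm,'y %.4f z %.4f'%(X@by,X[2]))"
```

```text
tabTL y -0.0261 z 0.0316
tabTR y 0.0202 z 0.0301
bTL y -0.0518 z 0.0073
bTR y 0.0461 z 0.0053
earL y -0.0690 z -0.0344
earR y 0.0668 z -0.0411
bL y -0.0506 z -0.0597
bR y 0.0471 z -0.0641
bot y -0.0023 z -0.0720
```

View pics/t2.png

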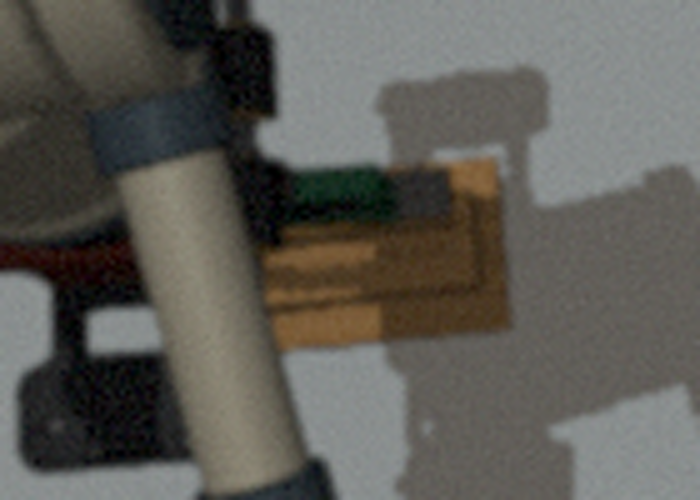

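The board is lifted clear and hangs upright in the crop, with the body from (352,370) to (587,235). Its centre is about 2 mm towards −y from the TCP. Before placing it, I'll check the frame pose in the scene view.

Run:
```python
from h import *
import cv2
s=cv2.imread('pics/scene0.png')
cv2.imwrite('pics/a4.png',cv2.convertScaleAbs(cv2.resize(s[165:260,75:240],None,fx=4.8,fy=4.8,interpolation=2),alpha=1.5))
f=np.array([.5559,-.1848,0]);a=.2645
M=np.array([[np.cos(a),-np.sin(a),0],[np.sin(a),np.cos(a),0],[0,0,1]])
for q in [(.055,.125,.01),(-.055,.125,.01),(.055,-.125,.01),(-.055,-.125,.01),(.01,.04,.061),(.01,-.04,.061),(-.01,.04,.061),(-.01,-.04,.061)]:
    X=f+M@q; p=proj('scene',X); print(q,((p-[75,165]+.4)*4.8).round(0),((proj('top',X)-[285,145]+.4)*5).round(0))
```

```text
(0.055, 0.125, 0.01) [758. 305.] [ 36. 224.]
(-0.055, 0.125, 0.01) [699. 139.] [119. 488.]
(0.055, -0.125, 0.01) [121. 437.] [628.  48.]
(-0.055, -0.125, 0.01) [126. 244.] [722. 307.]
(0.01, 0.04, 0.061) [522. 181.] [291. 250.]
(0.01, -0.04, 0.061) [318. 219.] [492. 190.]
(-0.01, 0.04, 0.061) [515. 150.] [307. 300.]
(-0.01, -0.04, 0.061) [315. 186.] [509. 240.]
```

View pics/a4.png

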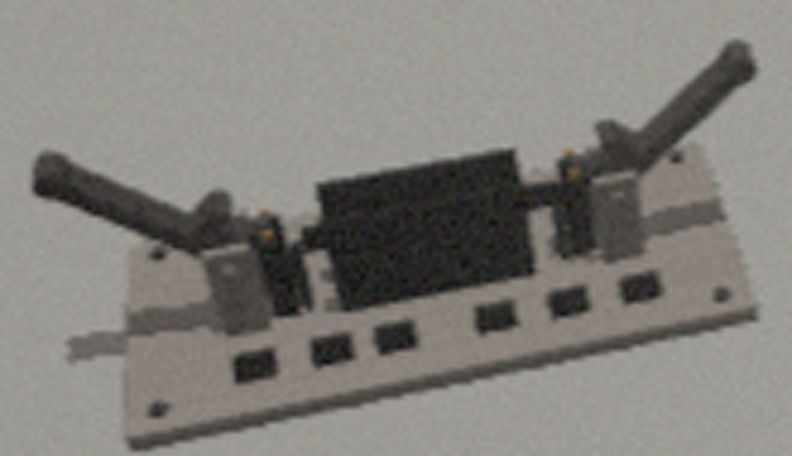

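Predicted corner and slot positions match the scene picture to within about 1 px (slot lip at (318,186) and (517,148) in the crop). Now I'll move above the slot.

```bash
python3 -m creep '[[[-5,0.3,0],-0.04,1],[[-10,0.6,0],-0.08,1],[[-15,0.9,0],-0.12,1],[[-20,1.2,0],-0.16,1],[[-25,1.5,0],-0.209,1],[[-30,1.8,0],-0.209,1],[[-33,2,0],-0.209,1],[[-34.6,2.1,0],-0.209,1],[[-34.6,2.1,0],-0.209,1],[[-34.6,2.1,0],-0.209,1],[[-34.6,2.1,0],-0.209,1]]'
python3 -c "
from h import *
plan([.5555,-.183,.15],.2645+np.pi/2)"
```

```text
clock: 6.5
tool_pos: [0.5567, -0.1819, 0.2187]
ee_rot: [0.607, 0.795, 0.0, -0.0]
wrist_force: [-0.4, 0.0, -2.9]
gripper_width: 0.115
t 6.5 tcp [ 0.5567 -0.1819  0.2187] psi 1.8366 tilt [-2.e-04  7.e-04 -1.e+00] F [-0.4  0.  -2.9] w 0.115 
shift cm [-0.08 -0.14  6.87] turn 0.001
```

```bash
python3 -m creep '[[[-0.1,-0.1,2],0,1],[[-0.1,-0.1,4],0,1],[[-0.1,-0.1,6],0,1],[[-0.1,-0.1,6.7],0,1],[[-0.1,-0.1,6.7],0,1],[[-0.1,-0.1,6.7],0,1]]'
python3 -c "
from h import *
plan([.5555,-.183,.103],.2645+np.pi/2)
import cv2
cv2.imwrite('pics/t3.png',cv2.convertScaleAbs(cv2.resize(eyes.get_image('top')[145:250,285:445],None,fx=5,fy=5,interpolation=2),alpha=1.5))
cv2.imwrite('pics/s3.png',cv2.convertScaleAbs(cv2.resize(eyes.get_image('scene')[140:260,75:240],None,fx=4.8,fy=4.8,interpolation=2),alpha=1.5))"
```

```text
clock: 7.1
tool_pos: [0.5563, -0.1842, 0.153]
ee_rot: [0.608, 0.794, 0.0, 0.001]
wrist_force: [0.1, 0.7, -2.2]
gripper_width: 0.116
t 7.1 tcp [ 0.5563 -0.1842  0.153 ] psi 1.8358 tilt [ 1.4e-03 -5.0e-04 -1.0e+00] F [ 0.1  0.7 -2.2] w 0.116 
shift cm [ 0.14 -0.05  5.  ] turn 0.0
```

View pics/s3.png

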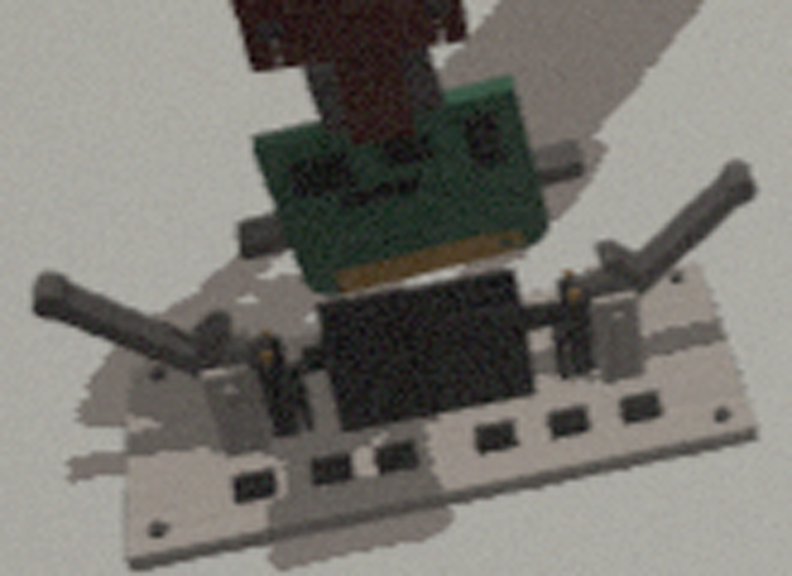

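View pics/t3.png

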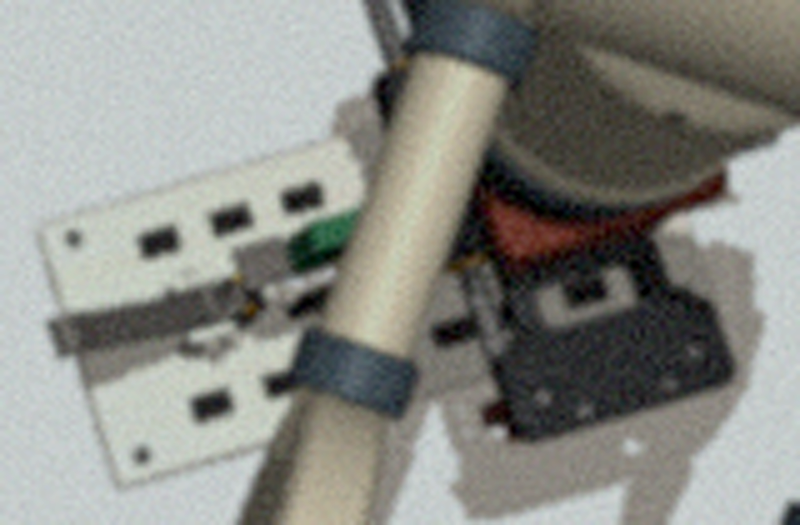

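The board hangs above the slot. In the scene crop its body corners are at (255,137) and (513,80), its ear ends at (238,240) and (582,160), and the slot's top at (320,303) and (517,270). I'll measure how well the centres line up.

```bash
python3 -c "
from h import *
tcp=np.array([.5563,-.1842,.153]); yaw=.2645
bx=np.array([np.cos(yaw),np.sin(yaw),0]);by=np.array([-bx[1],bx[0],0])
for nm,p,off in [('bTL',(255,140),.005),('bTR',(514,82),.005),('earL',(238,240),.0035),('earR',(583,160),.0035),('bL',(300,275),.005),('bR',(546,215),.005),('slotL',(319,306),-.01),('slotR',(517,271),-.01)]:
    o,d=ray('scene',(75+p[0]/4.8-.4,140+p[1]/4.8-.4))
    X=o+d*((tcp+bx*off-o)@bx)/(d@bx)-tcp
    print(nm,'y %.4f z %.4f'%(X@by,X[2]))
print((np.array([.5559,-.1848,0])-tcp)@by,(np.array([.5559,-.1848,0])-tcp)@bx)
for p in [(293,241),(320,237),(240,250),(243,280)]: print(onz('top',(285+p[0]/5-.4,145+p[1]/5-.4),.153-.0707+.076 if p[0]>290 else .153-.0707+.046)-tcp)
"
```

```text
bTL y -0.0450 z 0.0029
bTR y 0.0487 z 0.0103
earL y -0.0600 z -0.0416
earR y 0.0707 z -0.0314
bL y -0.0415 z -0.0621
bR y 0.0538 z -0.0539
slotL y -0.0388 z -0.0917
slotR y 0.0403 z -0.0922
-0.00047456332525179257 -0.0005429453474577365
[-0.01325062  0.05397545  0.0053    ]
[-0.01213272  0.04477897  0.0053    ]
[-0.01117337  0.06825663 -0.0247    ]
[-0.02185268  0.0677401  -0.0247    ]
```

```bash
python3 -m creep '[[[-0.2,0,0.5],0,1],[[-0.2,-0.1,1],0,1],[[-0.2,-0.1,1.5],0,1],[[-0.2,-0.1,2],0,1],[[-0.2,-0.1,2.5],0,1],[[-0.2,-0.1,3],0,1],[[-0.2,-0.1,3],0,1],[[-0.2,-0.1,3],0,1]]'
python3 -c "
from h import *
plan([.5555,-.184,.103],.2645+np.pi/2)
import cv2
cv2.imwrite('pics/s4.png',cv2.convertScaleAbs(cv2.resize(eyes.get_image('scene')[140:260,75:240],None,fx=4.8,fy=4.8,interpolation=2),alpha=1.5))"
```

```text
clock: 8.0
tool_pos: [0.5554, -0.1868, 0.1216]
ee_rot: [0.608, 0.794, -0.0, -0.0]
wrist_force: [0.8, -0.2, -3.7]
gripper_width: 0.113
t 8.0 tcp [ 0.5554 -0.1868  0.1216] psi 1.8348 tilt [-2.e-04  1.e-04 -1.e+00] F [ 0.8 -0.2 -3.7] w 0.113 
shift cm [0.27 0.09 1.86] turn -0.0
```

View pics/s4.png

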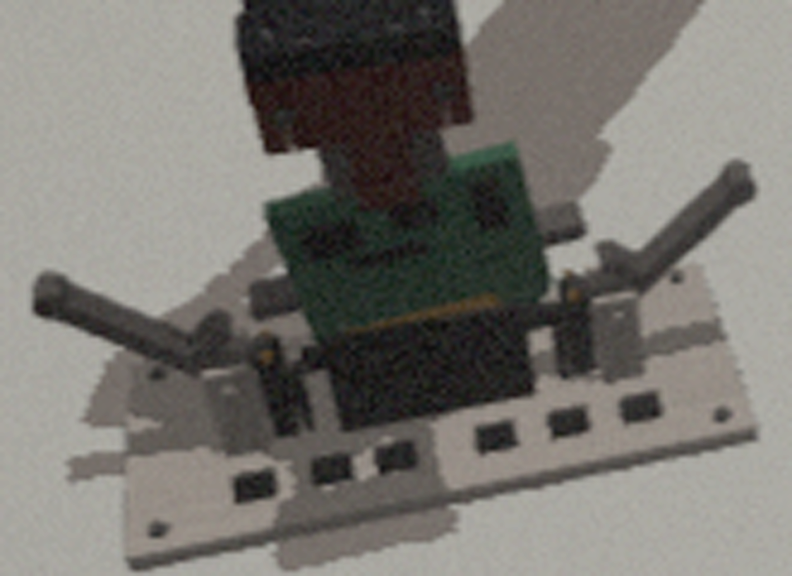

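The board's lower edge has entered the slot lips (gold edge around (345,330)–(500,297)), slightly rolled. I'll lower it slowly and watch the force.

```bash
python3 -m creep '[[[0,0,0.3],0,1],[[0,0,0.6],0,1],[[0,0,0.9],0,1],[[0,0,1.2],0,1],[[0,0,1.2],0,1]]'; python3 -m creep '[[[0,0,0.15],0,1],[[0,0,0.3],0,1],[[0,0,0.3],0,1]]'
```

```text
clock: 8.55
tool_pos: [0.5552, -0.1867, 0.1089]
ee_rot: [0.608, 0.794, -0.0, -0.001]
wrist_force: [-0.7, -0.3, -3.3]
gripper_width: 0.112
clock: 8.85
tool_pos: [0.5554, -0.1869, 0.1065]
ee_rot: [0.608, 0.794, -0.0, -0.0]
wrist_force: [0.8, -0.1, -3.0]
gripper_width: 0.115
```

```bash
python3 -m creep '[[[0,0,0.15],0,1],[[0,0,0.3],0,1],[[0,0,0.3],0,1]]'; python3 -c "
from h import *
plan([.5555,-.184,.103],.2645+np.pi/2)
import cv2
cv2.imwrite('pics/s5.png',cv2.convertScaleAbs(cv2.resize(eyes.get_image('scene')[140:260,75:240],None,fx=4.8,fy=4.8,interpolation=2),alpha=1.5))"
```

```text
clock: 9.15
tool_pos: [0.5555, -0.1867, 0.1042]
ee_rot: [0.608, 0.794, 0.0, 0.0]
wrist_force: [-0.6, 0.9, -0.2]
gripper_width: 0.118
t 9.15 tcp [ 0.5555 -0.1867  0.1042] psi 1.8349 tilt [ 3.e-04  2.e-04 -1.e+00] F [-0.6  0.9 -0.2] w 0.118 
shift cm [0.26 0.07 0.12] turn -0.0
```

View pics/s5.png

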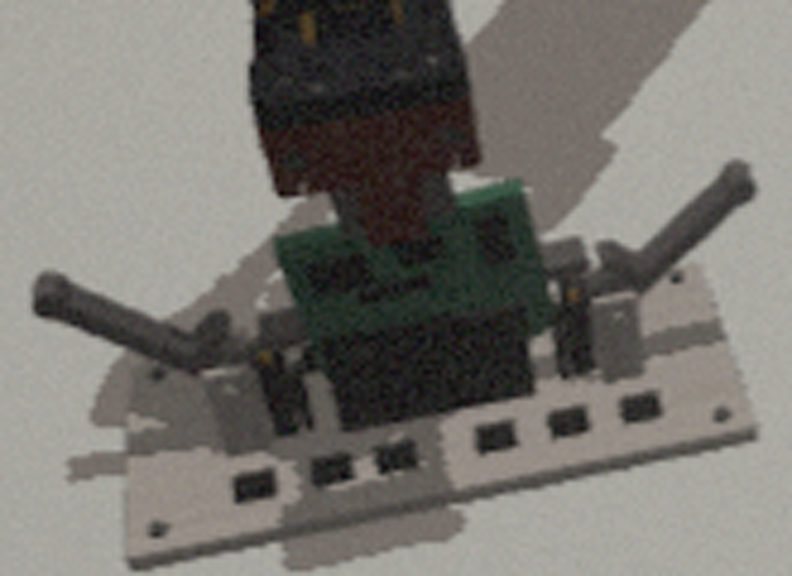

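Contact has begun on the −y ear, at about (285,325); the force fell by 3 N. I'll continue in 1 mm steps so it levels out.

```bash
for i in 1; do python3 -m creep '[[[0,0,0.1],0,1],[[0,0,0.1],0,1]]'; python3 -m creep '[[[0,0,0.1],0,1],[[0,0,0.1],0,1]]'; done
```

```text
clock: 9.4
tool_pos: [0.5555, -0.1864, 0.1035]
ee_rot: [0.608, 0.794, 0.0, 0.0]
wrist_force: [-2.6, 3.6, 3.5]
gripper_width: 0.119
clock: 9.6
tool_pos: [0.5554, -0.1861, 0.1026]
ee_rot: [0.608, 0.794, 0.001, -0.0]
wrist_force: [-3.5, 4.7, 4.9]
gripper_width: 0.114
```

```bash
python3 -m creep '[[[0.1,-0.1,0],0,1],[[0.2,-0.1,0],0,1],[[0.2,-0.1,0],0,1]]' 9; python3 -m creep '[[[0,0,0.1],0,1],[[0,0,0.1],0,1]]'; python3 -c "
from h import *
plan([.5555,-.184,.1],.2645+np.pi/2)
import cv2
cv2.imwrite('pics/s6.png',cv2.convertScaleAbs(cv2.resize(eyes.get_image('scene')[140:260,75:240],None,fx=4.8,fy=4.8,interpolation=2),alpha=1.5))"
```

```text
clock: 9.9
tool_pos: [0.5542, -0.1852, 0.1017]
ee_rot: [0.608, 0.794, 0.0, 0.0]
wrist_force: [1.2, 2.5, -0.2]
gripper_width: 0.115
clock: 10.1
tool_pos: [0.5541, -0.1848, 0.1008]
ee_rot: [0.608, 0.794, 0.0, -0.0]
wrist_force: [1.2, 4.4, 1.6]
gripper_width: 0.112
t 10.1 tcp [ 0.5541 -0.1848  0.1008] psi 1.8351 tilt [ 4.e-04  7.e-04 -1.e+00] F [1.2 4.4 1.6] w 0.112 
shift cm [0.04 0.15 0.08] turn -0.0
```

View pics/s6.png

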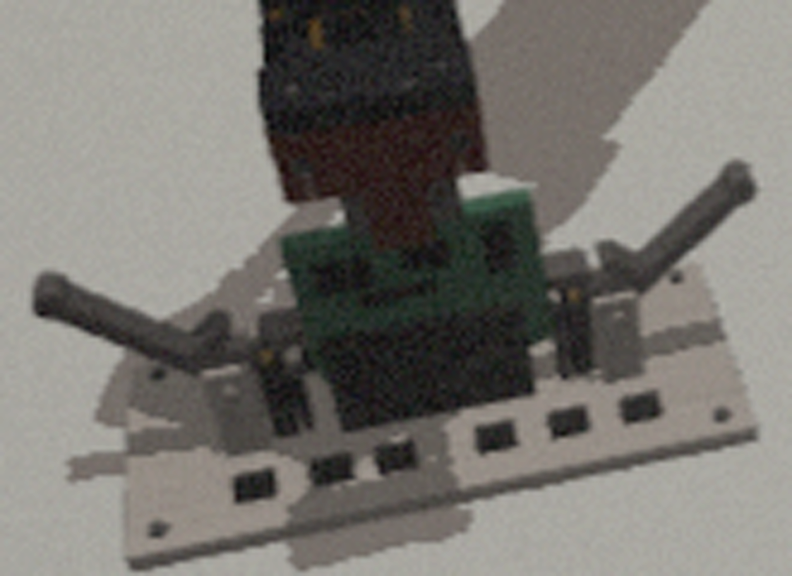

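The board is level now: its top edge runs parallel to the slot in the crop, from (283,237) to (535,190), with the underside at about 30 mm. I'll release it, back off upward and look.

```bash
python3 -m creep '[[[0,0,0],0,0.6],[[0,0,0],0,0.6],[[0,0,0],0,0.6],[[0,0,0],0,0.2],[[0,0,0],0,0.2],[[0,0,0],0,0.2],[[0,0,0],0,0.2]]'; python3 -m creep '[[[0,0,-2],0,0.2],[[0,0,-4],0,0.2],[[0,0,-7],0,0.2],[[0,0,-10],0,0.2],[[-5,0,-10],0,0.2],[[-10,0,-10],0,0.6],[[-15,0,-10],0,1],[[-15,0,-10],0,1],[[-15,0,-10],0,1]]' 
python3 -c "
from h import *
plan([.5555,-.184,.1],.2645+np.pi/2)
import cv2
cv2.imwrite('pics/s7.png',cv2.convertScaleAbs(cv2.resize(eyes.get_image('scene')[140:260,75:240],None,fx=4.8,fy=4.8,interpolation=2),alpha=1.5))
cv2.imwrite('pics/t7.png',cv2.convertScaleAbs(cv2.resize(eyes.get_image('top')[145:250,285:445],None,fx=5,fy=5,interpolation=2),alpha=1.5))"
```

```text
clock: 10.85
tool_pos: [0.5539, -0.1852, 0.1007]
ee_rot: [0.608, 0.794, -0.0, 0.0]
wrist_force: [0.0, 0.2, -0.8]
gripper_width: 0.401
clock: 11.75
tool_pos: [0.5928, -0.3309, 0.199]
ee_rot: [0.609, 0.793, 0.0, -0.001]
wrist_force: [-0.5, 0.4, 0.2]
gripper_width: 0.074
t 11.75 tcp [ 0.5928 -0.3309  0.199 ] psi 1.8331 tilt [-0.0022  0.0018 -1.    ] F [-0.5  0.4  0.2] w 0.074 
shift cm [15.13  0.22  9.93] turn -0.002
```

View pics/s7.png

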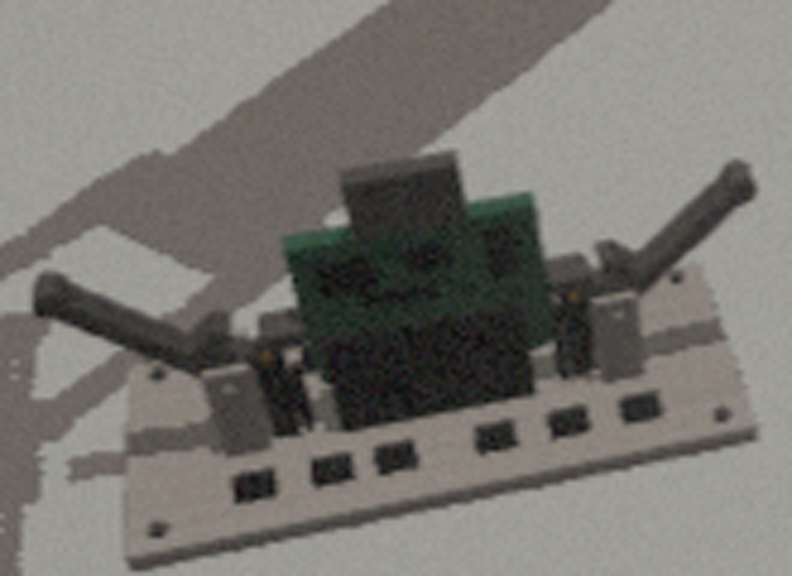

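View pics/t7.png

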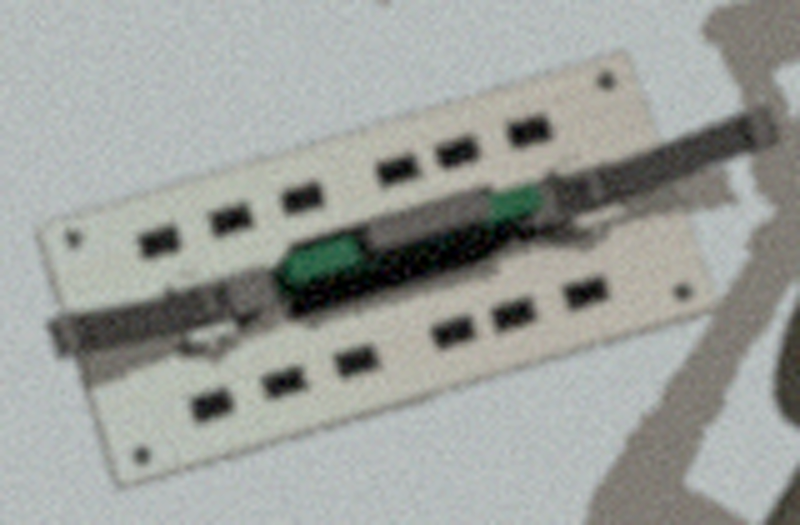

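```bash
python3 -c "
from h import *
f=np.array([.5559,-.1848,0]);a=.2645
bx=np.array([np.cos(a),np.sin(a),0]);by=np.array([-bx[1],bx[0],0])
m=lambda X:(round((X-f)@bx,4),round((X-f)@by,4),round(X[2],4))
P=lambda p:(285+p[0]/5-.4,145+p[1]/5-.4)
Q=lambda p:(75+p[0]/4.8-.4,140+p[1]/4.8-.4)
print('tab',m(onz('top',P((429,221)),.131)))
for nm,A,B in [('left',(62,335),(737,178)),('right',(762,127),(50,292))]:
  X,e=two(P(A),Q(B)); print(nm,m(X),e)
for s in (1,-1):
  for th in (.8,.85,.9,.95):
    X=f+by*s*(.077+.075*np.sin(th))+[0,0,.045+.075*np.cos(th)]
    print(s,th,((proj('top',X)-[285,145]+.4)*5).round(0),((proj('scene',X)-[75,140]+.4)*4.8).round(0))
"
```

```text
tab (np.float64(-0.002), np.float64(0.0033), np.float64(0.131))
left (np.float64(-0.0001), np.float64(0.134), np.float64(0.0961)) 0.002862823909897718
right (np.float64(-0.0005), np.float64(-0.1302), np.float64(0.0991)) 0.0017693463059363275
1 0.8 [ 74. 332.] [733. 177.]
1 0.85 [ 67. 334.] [739. 182.]
1 0.9 [ 61. 337.] [745. 186.]
1 0.95 [ 54. 340.] [751. 191.]
-1 0.8 [759. 127.] [ 47. 297.]
-1 0.85 [763. 127.] [ 42. 303.]
-1 0.9 [767. 126.] [ 37. 310.]
-1 0.95 [770. 126.] [ 33. 317.]
```

Both views show the board standing in the slot with both levers still out at about 0.82 rad (tips at (62,335) and (762,127) in the top crop). Next is the −y (right) lever: closed fingers go outside its tip, then along the arc.

```bash
cat >> h.py <<'E'
f0=np.array([.5559,-.1848,0]);a0=.2645
bx=np.array([np.cos(a0),np.sin(a0),0]);by=np.array([-bx[1],bx[0],0])
def fr(x,y,z): return f0+bx*x+by*y+[0,0,z]
def st():
    s=env.sense();d=s["tool_pos"]-f0
    print("t",round(s["clock"],2),"frame xyz mm",(np.array([d@bx,d@by,d[2]])*1e3).round(1),"F bx,by,z",(s["wrist_force"]@bx).round(1),(s["wrist_force"]@by).round(1),s["wrist_force"][2].round(1),"w",round(s["gripper_width"],3))
def arc(th0,ths,side):
    "rows for tool x along +frame y: shift cm relative"
    for t in ths: print(t,(-side*7.5*(np.sin(th0)-np.sin(t))).round(2), (-7.5*(np.cos(t)-np.cos(th0))).round(2))
E
python3 -c "
from h import *
st();plan(fr(0,-.160,.08),a0+np.pi/2)
arc(.85,[.8,.7,.6,.5,.4,.3,.2,.1,0,-.1],-1)"
```

```text
t 11.85 frame xyz mm [  -1.7 -149.1  201.3] F bx,by,z -0.0 0.3 0.2 w 0.01
t 11.85 tcp [ 0.5932 -0.3291  0.2013] psi 1.8355 tilt [ 5.e-04  2.e-04 -1.e+00] F [-0.1  0.3  0.2] w 0.01 
shift cm [-1.09  0.17 12.13] turn 0.0
0.8 0.25 -0.28
0.7 0.8 -0.79
0.6 1.4 -1.24
0.5 2.04 -1.63
0.4 2.71 -1.96
0.3 3.42 -2.22
0.2 4.14 -2.4
0.1 4.89 -2.51
0 5.63 -2.55
-0.1 6.38 -2.51
```

```bash
python3 -m creep '[[[-1.6,0.2,0],0,1],[[-1.6,0.2,4],0,1],[[-1.6,0.2,8],0,1],[[-1.6,0.2,12.1],0,1],[[-1.6,0.2,12.1],0,1],[[-1.6,0.2,12.1],0,1]]'
python3 -c "
from h import *
st()
import cv2
cv2.imwrite('pics/s8.png',cv2.convertScaleAbs(cv2.resize(eyes.get_image('scene')[140:260,55:220],None,fx=4.8,fy=4.8,interpolation=2),alpha=1.5))"
```

```text
clock: 12.45
tool_pos: [0.5993, -0.3437, 0.0811]
ee_rot: [0.607, 0.794, 0.0, 0.0]
wrist_force: [-0.2, 0.4, 1.1]
gripper_width: 0.004
t 12.45 frame xyz mm [   0.3 -164.7   81.1] F bx,by,z -0.1 0.4 1.1 w 0.004
```

View pics/s8.png

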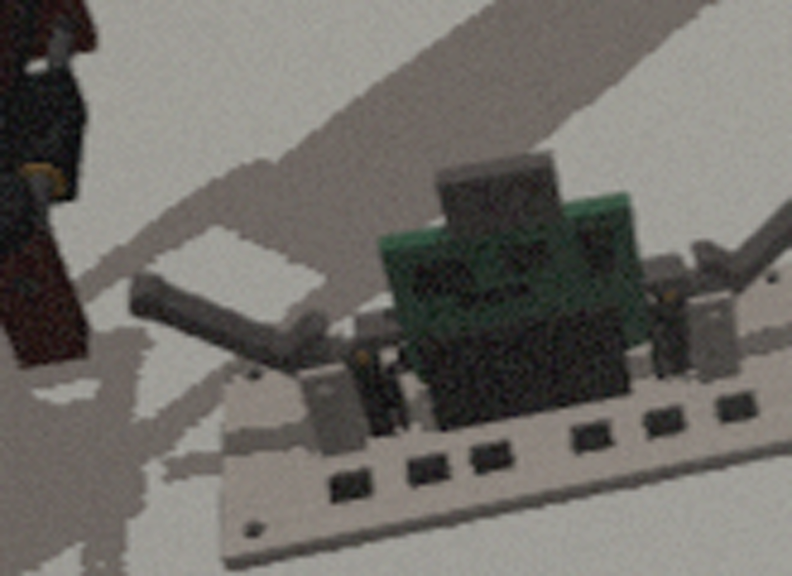

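The fingers are just outside the right tip: finger edge at (88,350), tip at (135,295), a gap of about 17 mm. I'll close in.

```bash
python3 -m creep '[[[0.4,0,0],0,1],[[0.8,0,0],0,1],[[1.1,0,0],0,1],[[1.1,0,0],0,1]]' 20 |grep -v ee; python3 -m creep '[[[0.2,0,0],0,1],[[0.2,0,0],0,1]]'|grep force;  python3 -m creep '[[[0.2,0,0],0,1],[[0.2,0,0],0,1]]'|grep force;python3 -c "
from h import *
st()"
```

```text
clock: 12.9
tool_pos: [0.5966, -0.3339, 0.0808]
wrist_force: [-0.7, -0.1, -0.4]
gripper_width: 0.007
wrist_force: [-1.2, -0.1, 0.6]
wrist_force: [-0.2, 0.4, -0.4]
t 13.3 frame xyz mm [-1.000e-01 -1.507e+02  7.960e+01] F bx,by,z -0.1 0.5 -0.4 w 0.004
```

```bash
for k in 1; do python3 -m creep '[[[0.15,0,0],0,1],[[0.15,0,0],0,1]]'|grep force;  python3 -m creep '[[[0.15,0,-0.05],0,1],[[0.15,0,-0.05],0,1]]'|grep force; python3 -m creep '[[[0.15,0,-0.1],0,1],[[0.15,0,-0.1],0,1]]'|grep force; done;python3 -c "
from h import *
st()"
```

```text
wrist_force: [0.1, 0.6, 0.1]
wrist_force: [-0.3, -0.6, 0.1]
wrist_force: [-0.1, -0.0, 0.8]
t 13.9 frame xyz mm [  -0.  -146.3   81.4] F bx,by,z -0.1 -0.0 0.8 w 0.006
```

```bash
python3 -m creep '[[[0.15,0,0],0,1],[[0.15,0,0],0,1]]'|grep force;  python3 -m creep '[[[0.15,0,0],0,1],[[0.15,0,0],0,1]]'|grep force; python3 -m creep '[[[0.15,0,0],0,1],[[0.15,0,0],0,1]]'|grep force;python3 -c "
from h import *
st()
import cv2
cv2.imwrite('pics/s9.png',cv2.convertScaleAbs(cv2.resize(eyes.get_image('scene')[140:260,55:220],None,fx=4.8,fy=4.8,interpolation=2),alpha=1.5))"
```

```text
wrist_force: [1.4, -5.0, 0.1]
wrist_force: [2.8, -7.4, -0.5]
wrist_force: [2.6, -8.5, 1.8]
t 14.5 frame xyz mm [  -0.  -144.6   82.9] F bx,by,z 0.3 -8.9 1.8 w 0.005
```

View pics/s9.png

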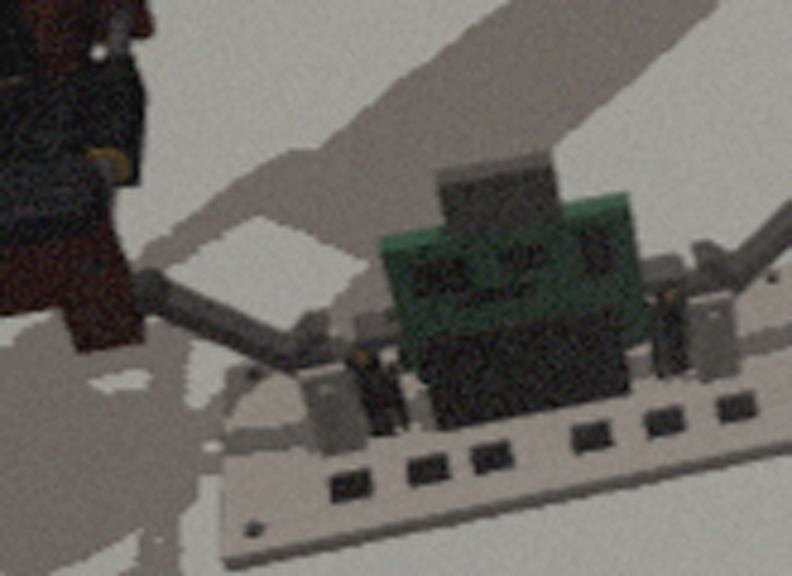

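Contact is made, with 8.9 N on the tip at (150,285). Arm compliance is about 3 N/mm. Now along the arc.

```bash
python3 -c "
from h import *
arc(.77,[.72,.67,.62,.57,.52,.47,.42,.37,.32,.27,.22,.17,.12,.07,.02,-.03],-1)"
```

```text
0.72 0.28 -0.25
0.67 0.56 -0.49
0.62 0.86 -0.72
0.57 1.17 -0.93
0.52 1.49 -1.12
0.47 1.82 -1.3
0.42 2.16 -1.46
0.37 2.51 -1.61
0.32 2.86 -1.73
0.27 3.22 -1.84
0.22 3.58 -1.93
0.17 3.95 -2.01
0.12 4.32 -2.06
0.07 4.7 -2.1
0.02 5.07 -2.11
-0.03 5.45 -2.11
```

```bash
python3 -m creep '[[[0.14,0,-0.13],0,1],[[0.28,0,-0.25],0,1],[[0.28,0,-0.25],0,1]]'>/dev/null; python3 -c "
from h import *
st()"; python3 -m creep '[[[0.14,0,-0.12],0,1],[[0.28,0,-0.24],0,1],[[0.28,0,-0.24],0,1]]'>/dev/null; python3 -c "
from h import *
st()"
```

```text
t 14.85 frame xyz mm [  -0.  -141.8   85.7] F bx,by,z 0.1 -8.0 2.9 w 0.003
t 15.15 frame xyz mm [   0.  -139.    88.3] F bx,by,z 1.1 -7.8 3.6 w 0.003
```

```bash
python3 -m creep '[[[0.15,0,-0.15],0,1],[[0.3,0,-0.28],0,1],[[0.3,0,-0.28],0,1]]'>/dev/null; python3 -c "
from h import *
st()"; python3 -m creep '[[[0.15,0,-0.12],0,1],[[0.31,0,-0.22],0,1],[[0.31,0,-0.22],0,1]]'>/dev/null; python3 -c "
from h import *
st()"; python3 -m creep '[[[0.16,0,-0.1],0,1],[[0.32,0,-0.2],0,1],[[0.32,0,-0.2],0,1]]'>/dev/null; python3 -c "
from h import *
st()"
```

```text
t 15.45 frame xyz mm [  -0.  -135.7   91. ] F bx,by,z 0.8 -7.3 4.3 w 0.005
t 15.75 frame xyz mm [  -0.  -132.6   93.2] F bx,by,z -0.3 -7.4 3.4 w 0.004
t 16.05 frame xyz mm [   0.  -129.5   95.4] F bx,by,z -0.6 -7.3 4.0 w 0.008
```

```bash
python3 -m creep '[[[0.1,0,-0.06],0,1],[[0.2,0,-0.11],0,1],[[0.2,0,-0.11],0,1]]'>/dev/null; python3 -c "
from h import *
st()"; python3 -m creep '[[[0.1,0,-0.05],0,1],[[0.2,0,-0.1],0,1],[[0.2,0,-0.1],0,1]]'>/dev/null; python3 -c "
from h import *
st()"; python3 -m creep '[[[0.1,0,-0.05],0,1],[[0.2,0,-0.09],0,1],[[0.2,0,-0.09],0,1]]'>/dev/null; python3 -c "
from h import *
st()"
```

```text
t 16.35 frame xyz mm [  -0.  -127.6   96.5] F bx,by,z -0.1 -7.5 4.5 w 0.005
t 16.65 frame xyz mm [   0.  -125.7   97.6] F bx,by,z -0.8 -7.4 4.9 w 0.004
t 16.95 frame xyz mm [   0.  -123.8   98.7] F bx,by,z -2.0 -8.0 6.2 w 0.006
```

```bash
python3 -m creep '[[[0,0,-0.15],0,1],[[0,0,-0.15],0,1]]'>/dev/null; python3 -c "
from h import *
st()"; python3 -m creep '[[[0.1,0,-0.08],0,1],[[0.2,0,-0.12],0,1],[[0.2,0,-0.12],0,1]]'>/dev/null; python3 -c "
from h import *
st()"; python3 -m creep '[[[0.1,0,-0.05],0,1],[[0.2,0,-0.09],0,1],[[0.2,0,-0.09],0,1]]'>/dev/null; python3 -c "
from h import *
st()"
```

```text
t 17.15 frame xyz mm [  -0.  -122.9   99.2] F bx,by,z -1.4 -6.2 3.0 w 0.006
t 17.45 frame xyz mm [-1.000e-01 -1.208e+02  1.002e+02] F bx,by,z -0.1 -6.3 2.5 w 0.007
t 17.75 frame xyz mm [-1.000e-01 -1.188e+02  1.012e+02] F bx,by,z -0.5 -4.6 2.7 w 0.011
```

```bash
python3 -m creep '[[[0.1,0,-0.04],0,1],[[0.2,0,-0.07],0,1],[[0.2,0,-0.07],0,1]]'>/dev/null; python3 -c "
from h import *
st()"; python3 -m creep '[[[0.1,0,-0.04],0,1],[[0.2,0,-0.07],0,1],[[0.2,0,-0.07],0,1]]'>/dev/null; python3 -c "
from h import *
st()"; python3 -m creep '[[[0.1,0,-0.03],0,1],[[0.2,0,-0.06],0,1],[[0.2,0,-0.06],0,1]]'>/dev/null; python3 -c "
from h import *
st()
import cv2
cv2.imwrite('pics/s10.png',cv2.convertScaleAbs(cv2.resize(eyes.get_image('scene')[140:260,75:240],None,fx=4.8,fy=4.8,interpolation=2),alpha=1.5))"
```

```text
t 18.05 frame xyz mm [  -0.  -116.9  102. ] F bx,by,z 0.3 -5.7 2.6 w 0.003
t 18.35 frame xyz mm [  -0.  -114.9  102.8] F bx,by,z -0.2 -6.0 3.0 w 0.006
t 18.65 frame xyz mm [  -0.  -112.9  103.5] F bx,by,z -0.1 -6.0 2.8 w 0.008
```

View pics/s10.png

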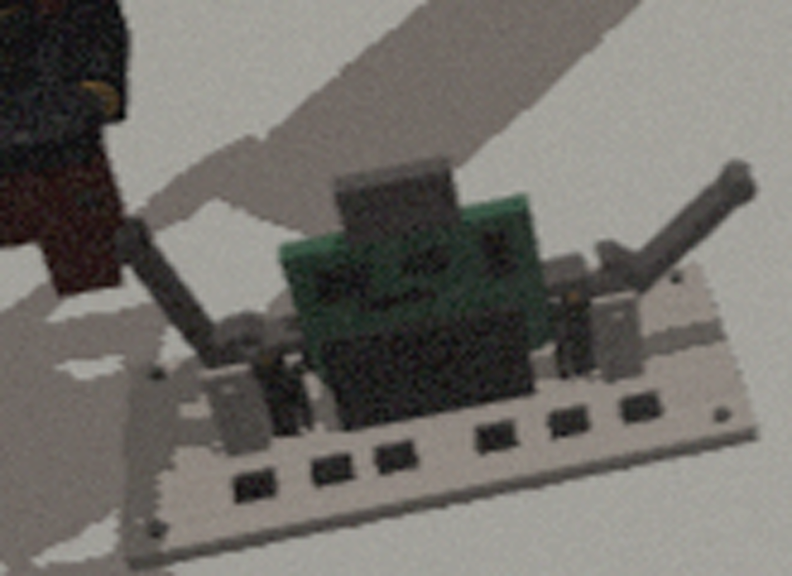

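The right lever is now at about 0.27 rad (tip at (133,230)), and the board's −y end is going down. Continuing in small steps.

```bash
python3 -m creep '[[[0.1,0,-0.03],0,1],[[0.2,0,-0.05],0,1],[[0.2,0,-0.05],0,1]]'>/dev/null; python3 -c "
from h import *
st()"; python3 -m creep '[[[0.1,0,-0.03],0,1],[[0.2,0,-0.05],0,1],[[0.2,0,-0.05],0,1]]'>/dev/null; python3 -c "
from h import *
st()"; python3 -m creep '[[[0.1,0,-0.02],0,1],[[0.2,0,-0.04],0,1],[[0.2,0,-0.04],0,1]]'>/dev/null; python3 -c "
from h import *
st()"
```

```text
t 19.0 frame xyz mm [  -0.  -111.   104.1] F bx,by,z -0.5 -6.7 4.0 w 0.005
t 19.3 frame xyz mm [  -0.  -109.   104.7] F bx,by,z -1.2 -6.1 3.6 w 0.006
t 19.6 frame xyz mm [  -0.  -107.1  105.2] F bx,by,z -1.3 -6.3 4.3 w 0.007
```

```bash
python3 -m creep '[[[0.1,0,-0.07],0,1],[[0.2,0,-0.09],0,1],[[0.2,0,-0.09],0,1]]'>/dev/null; python3 -c "
from h import *
st()"; python3 -m creep '[[[0.1,0,-0.02],0,1],[[0.2,0,-0.04],0,1],[[0.2,0,-0.04],0,1]]'>/dev/null; python3 -c "
from h import *
st()"; python3 -m creep '[[[0.1,0,-0.02],0,1],[[0.2,0,-0.03],0,1],[[0.2,0,-0.03],0,1]]'>/dev/null; python3 -c "
from h import *
st()"
```

```text
t 19.9 frame xyz mm [  -0.  -104.9  105.8] F bx,by,z -0.9 -5.3 4.2 w 0.001
t 20.2 frame xyz mm [  -0.  -102.9  106.3] F bx,by,z -0.3 -6.2 3.9 w 0.007
t 20.5 frame xyz mm [  -0.  -101.   106.7] F bx,by,z 0.0 -5.9 3.9 w 0.005
```

```bash
python3 -m creep '[[[0.1,0,-0.02],0,1],[[0.15,0,-0.03],0,1],[[0.15,0,-0.03],0,1]]'>/dev/null; python3 -c "
from h import *
st()"; python3 -m creep '[[[0.1,0,-0.02],0,1],[[0.15,0,-0.02],0,1],[[0.15,0,-0.02],0,1]]'>/dev/null; python3 -c "
from h import *
st()"; python3 -m creep '[[[0.1,0,-0.01],0,1],[[0.15,0,-0.02],0,1],[[0.15,0,-0.02],0,1]]'>/dev/null; python3 -c "
from h import *
st()
import cv2
cv2.imwrite('pics/s11.png',cv2.convertScaleAbs(cv2.resize(eyes.get_image('scene')[140:260,75:240],None,fx=4.8,fy=4.8,interpolation=2),alpha=1.5))"
```

```text
t 20.8 frame xyz mm [ -0.  -99.8 106.9] F bx,by,z -0.7 -6.8 3.8 w 0.005
t 21.1 frame xyz mm [ -0.  -98.8 107.1] F bx,by,z -0.1 -9.1 2.1 w 0.006
t 21.4 frame xyz mm [-1.000e-01 -9.780e+01  1.073e+02] F bx,by,z -0.5 -10.6 1.9 w 0.005
```

View pics/s11.png

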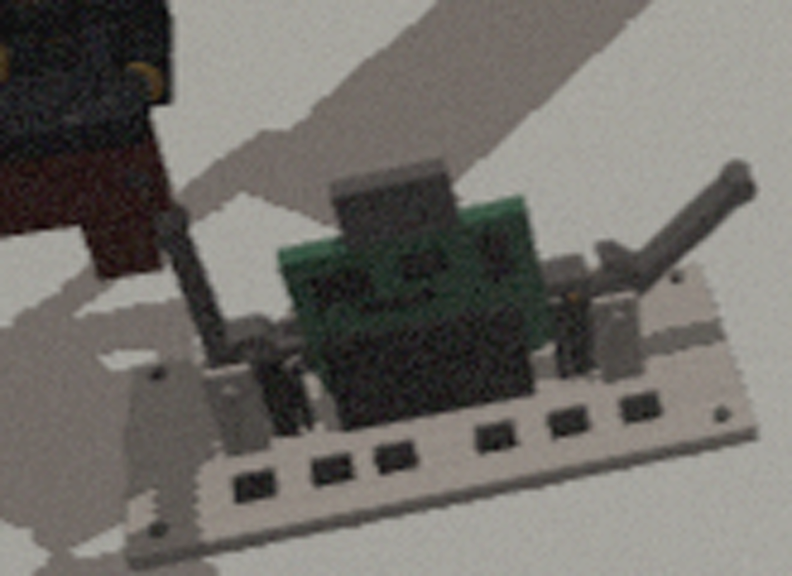

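```bash
python3 -m creep '[[[0.1,0,-0.01],0,1],[[0.1,0,-0.01],0,1]]'>/dev/null; python3 -c "
from h import *
st()"; python3 -m creep '[[[0.1,0,-0.01],0,1],[[0.1,0,-0.01],0,1]]'>/dev/null; python3 -c "
from h import *
st()"
```

```text
t 21.65 frame xyz mm [-1.000e-01 -9.720e+01  1.075e+02] F bx,by,z 0.1 -12.2 1.6 w 0.005
t 21.85 frame xyz mm [-1.000e-01 -9.650e+01  1.076e+02] F bx,by,z 0.7 -13.7 1.5 w 0.007
```

```bash
python3 -m creep '[[[0.1,0,0],0,1],[[0.1,0,0],0,1]]'>/dev/null; python3 -c "
from h import *
st()"; python3 -m creep '[[[-0.3,0,0],0,1],[[-0.8,0,0],0,1],[[-1.5,0,0],0,1],[[-2,0,0],0,1],[[-4,0,-4],0,1],[[-4,0,-8],0,1],[[-4,0,-9],0,1],[[-4,0,-9],0,1]]'>/dev/null; python3 -c "
from h import *
st()
plan(fr(0,.162,.2),a0+np.pi/2)
import cv2
cv2.imwrite('pics/s12.png',cv2.convertScaleAbs(cv2.resize(eyes.get_image('scene')[140:260,75:240],None,fx=4.8,fy=4.8,interpolation=2),alpha=1.5))"
```

```text
t 22.05 frame xyz mm [-1.000e-01 -9.600e+01  1.077e+02] F bx,by,z 0.6 -13.9 0.9 w 0.007
t 22.85 frame xyz mm [   0.7 -132.2  198.3] F bx,by,z 0.5 -0.9 0.5 w 0.01
t 22.85 tcp [ 0.5911 -0.3122  0.1983] psi 1.8349 tilt [ 0.004  -0.0021 -1.    ] F [ 0.7 -0.7  0.5] w 0.01 
shift cm [29.42 -0.08 -0.26] turn -0.0
```

View pics/s12.png

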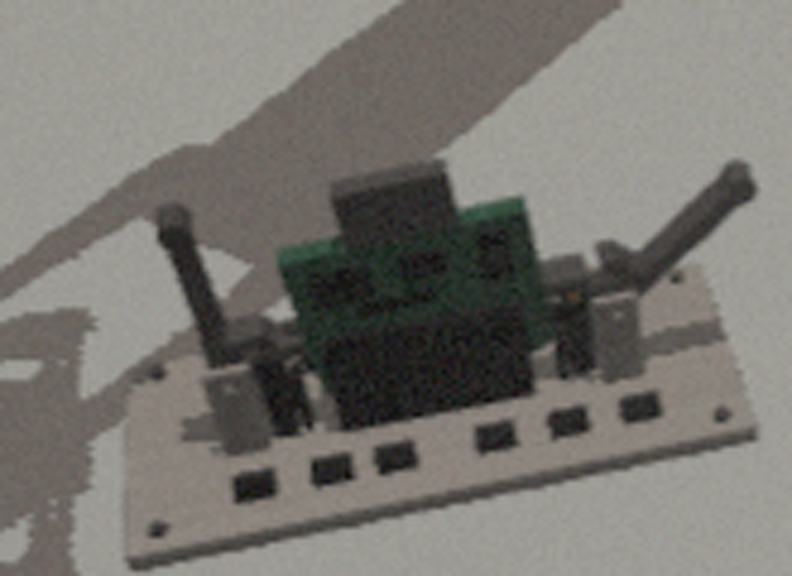

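The right lever stays swung in, with its tip at (173,218). Now the left one.

```bash
python3 -m creep '[[[5,0,0],0,1],[[10,0,0],0,1],[[15,0,0],0,1],[[20,0,0],0,1],[[25,0,0],0,1],[[29.5,0,0],0,1],[[29.5,0,4],0,1],[[29.5,0,8],0,1],[[29.5,0,11.7],0,1],[[29.5,0,11.7],0,1],[[29.5,0,11.7],0,1]]'>/dev/null; python3 -c "
from h import *
st()
import cv2
cv2.imwrite('pics/s13.png',cv2.convertScaleAbs(cv2.resize(eyes.get_image('scene')[130:250,100:265],None,fx=4.8,fy=4.8,interpolation=2),alpha=1.5))"
```

```text
t 24.0 frame xyz mm [ -1.  164.1  77.2] F bx,by,z -0.1 0.1 0.3 w 0.006
```

View pics/s13.png

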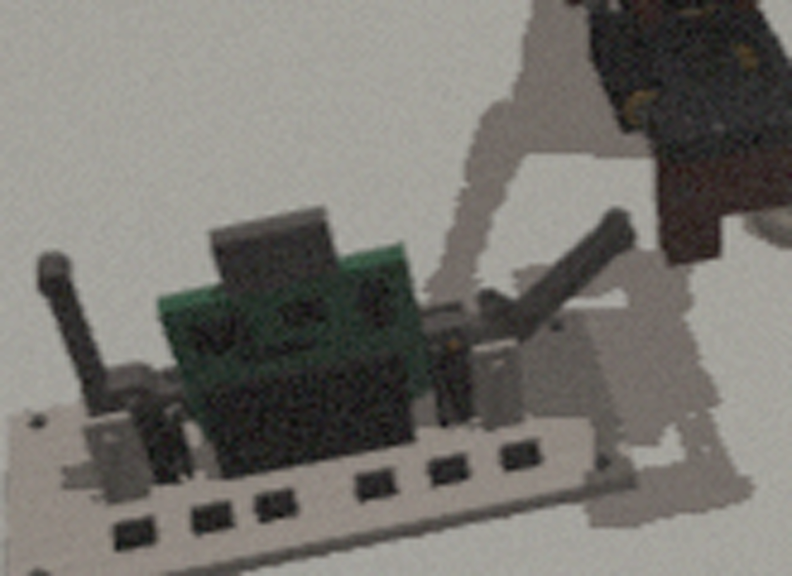

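The fingers are outside the left tip: tip at (625,225), finger edge at (665,240), with the jar well below. I'll approach.

```bash
python3 -m creep '[[[-0.4,-0.1,-0.4],0,1],[[-0.9,-0.1,-0.4],0,1],[[-1.3,-0.1,-0.4],0,1],[[-1.3,-0.1,-0.4],0,1]]'>/dev/null; python3 -c "
from h import *
st()"; python3 -m creep '[[[-0.15,0,0],0,1],[[-0.15,0,0],0,1]]'|grep force;python3 -m creep '[[[-0.15,0,0],0,1],[[-0.15,0,0],0,1]]'|grep force;python3 -m creep '[[[-0.15,0,0],0,1],[[-0.15,0,0],0,1]]'|grep force;python3 -c "
from h import *
st()"
```

```text
t 24.45 frame xyz mm [1.00e-01 1.51e+02 8.46e+01] F bx,by,z 0.1 5.3 3.2 w 0.007
wrist_force: [-2.9, 10.0, 5.5]
wrist_force: [-4.8, 13.4, 7.3]
wrist_force: [-7.2, 17.7, 9.4]
t 25.05 frame xyz mm [  0.2 150.5  84.8] F bx,by,z -2.4 19.0 9.4 w 0.005
```

The contact came earlier than expected and the finger is binding: 21 N in total, just under the 22 N limit. I'll back off at once.

```bash
python3 -m creep '[[[0.5,0,0],0,1],[[1,0,0],0,1],[[1,0,0],0,1]]' >/dev/null;python3 -c "
from h import *
st()
import cv2
cv2.imwrite('pics/s14.png',cv2.convertScaleAbs(cv2.resize(eyes.get_image('scene')[130:230,160:260],None,fx=6,fy=6,interpolation=2),alpha=1.5))
cv2.imwrite('pics/t14.png',cv2.convertScaleAbs(cv2.resize(eyes.get_image('top')[145:250,285:445],None,fx=5,fy=5,interpolation=2),alpha=1.5))"
```

```text
t 25.35 frame xyz mm [ -0.8 155.9  82.9] F bx,by,z -0.0 0.5 -0.1 w 0.007
```

View pics/s14.png

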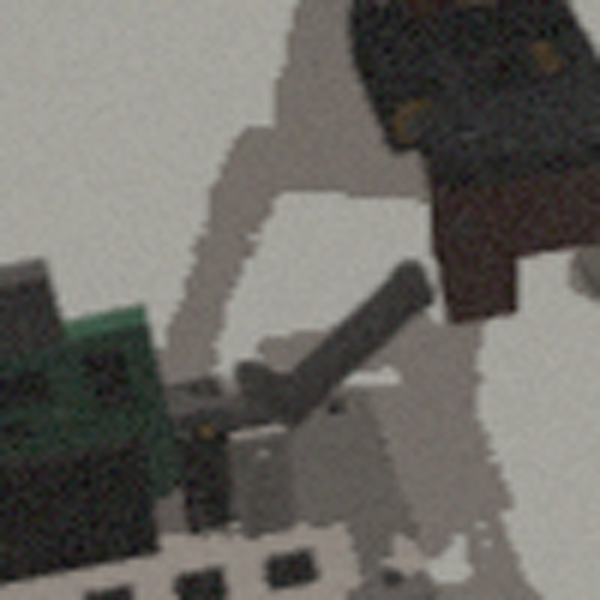

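```bash
python3 -c "
from h import *
arc(.9,[.85,.8,.75,.7,.65,.6,.55,.5,.45],1)"; python3 -m creep '[[[-0.1,-0.1,0.6],0,1],[[-0.2,-0.1,0.6],0,1],[[-0.2,-0.1,0.6],0,1]]' >/dev/null;python3 -c "
from h import *
st()"
```

```text
0.85 -0.24 -0.29
0.8 -0.49 -0.56
0.75 -0.76 -0.83
0.7 -1.04 -1.07
0.65 -1.34 -1.31
0.6 -1.64 -1.53
0.55 -1.95 -1.73
0.5 -2.28 -1.92
0.45 -2.61 -2.09
t 25.75 frame xyz mm [ -2.3 153.7  76.1] F bx,by,z 0.3 0.7 0.0 w 0.005
```

```bash
python3 -m creep '[[[-0.1,0.2,-0.1],0,1],[[-0.2,0.2,-0.25],0,1],[[-0.2,0.2,-0.25],0,1]]' >/dev/null;python3 -c "
from h import *
st()"
```

```text
t 26.05 frame xyz mm [  0.4 151.8  79.6] F bx,by,z -0.9 0.3 0.3 w 0.004
```

```bash
python3 -m creep '[[[-0.1,0,-0.13],0,1],[[-0.2,0,-0.26],0,1]]' >/dev/null;python3 -c "
from h import *
st()"
```

```text
t 26.25 frame xyz mm [-1.000e-01  1.508e+02  8.140e+01] F bx,by,z 0.5 4.6 -3.7 w 0.007
```

```bash
python3 -m creep '[[[-0.12,0,-0.14],0,1],[[-0.24,0,-0.28],0,1],[[-0.24,0,-0.28],0,1]]' >/dev/null;python3 -c "
from h import *
st()"
```

```text
t 26.55 frame xyz mm [ -0.  148.2  84.4] F bx,by,z -0.6 6.3 -0.9 w 0.002
```

```bash
python3 -m creep '[[[-0.12,0,-0.14],0,1],[[-0.24,0,-0.28],0,1],[[-0.24,0,-0.28],0,1]]' >/dev/null;python3 -c "
from h import *
st()"
```

```text
t 26.85 frame xyz mm [ -0.  145.5  87.3] F bx,by,z -0.6 4.9 -1.5 w 0.005
```

```bash
python3 -m creep '[[[-0.14,0,-0.14],0,1],[[-0.27,0,-0.27],0,1],[[-0.27,0,-0.27],0,1]]' >/dev/null;python3 -c "
from h import *
st()"
```

```text
t 27.15 frame xyz mm [  0.  142.6  90.1] F bx,by,z -0.6 5.2 -1.3 w 0.007
```

```bash
python3 -m creep '[[[-0.14,0,-0.13],0,1],[[-0.28,0,-0.26],0,1],[[-0.28,0,-0.26],0,1]]' >/dev/null;python3 -c "
from h import *
st()"
```

```text
t 27.45 frame xyz mm [ -0.  139.6  92.7] F bx,by,z 0.4 4.2 -1.3 w 0.005
```

```bash
python3 -m creep '[[[-0.15,0,-0.13],0,1],[[-0.3,0,-0.25],0,1],[[-0.3,0,-0.25],0,1]]' >/dev/null;python3 -c "
from h import *
st()"
```

```text
t 27.75 frame xyz mm [  0.  136.4  95.2] F bx,by,z -1.2 4.1 -1.3 w 0.003
```

```bash
python3 -m creep '[[[-0.15,0,-0.11],0,1],[[-0.3,0,-0.22],0,1],[[-0.3,0,-0.22],0,1]]' >/dev/null;python3 -c "
from h import *
st()"
```

```text
t 28.05 frame xyz mm [  0.  133.4  97.5] F bx,by,z -0.1 3.2 -1.9 w 0.003
```

```bash
python3 -m creep '[[[-0.15,0,-0.1],0,1],[[-0.3,0,-0.2],0,1],[[-0.3,0,-0.2],0,1]]' >/dev/null;python3 -c "
from h import *
st()"
```

```text
t 28.35 frame xyz mm [  0.  130.4  99.4] F bx,by,z -1.0 3.5 -2.0 w 0.007
```

```bash
python3 -m creep '[[[-0.15,0,-0.08],0,1],[[-0.3,0,-0.16],0,1],[[-0.3,0,-0.16],0,1]]' >/dev/null;python3 -c "
from h import *
st()"
```

```text
t 28.65 frame xyz mm [1.000e-01 1.275e+02 1.012e+02] F bx,by,z 0.1 4.2 -0.6 w 0.005
```

```bash
python3 -m creep '[[[-0.15,0,-0.07],0,1],[[-0.3,0,-0.14],0,1],[[-0.3,0,-0.14],0,1]]' >/dev/null;python3 -c "
from h import *
st()"
```

```text
t 28.95 frame xyz mm [1.000e-01 1.247e+02 1.027e+02] F bx,by,z -0.9 5.5 -0.9 w 0.003
```

```bash
python3 -m creep '[[[-0.1,0,-0.04],0,1],[[-0.2,0,-0.08],0,1],[[-0.2,0,-0.08],0,1]]' >/dev/null;python3 -c "
from h import *
st()"
```

```text
t 29.25 frame xyz mm [1.000e-01 1.228e+02 1.036e+02] F bx,by,z -1.6 5.9 -0.7 w 0.004
```

```bash
python3 -m creep '[[[-0.1,0,-0.04],0,1],[[-0.2,0,-0.08],0,1],[[-0.2,0,-0.08],0,1]]' >/dev/null;python3 -c "
from h import *
st()"
```

```text
t 29.55 frame xyz mm [1.000e-01 1.208e+02 1.045e+02] F bx,by,z -1.3 6.5 0.4 w 0.005
```

```bash
python3 -m creep '[[[-0.1,0,-0.04],0,1],[[-0.2,0,-0.07],0,1],[[-0.2,0,-0.07],0,1]]' >/dev/null;python3 -c "
from h import *
st()"
```

```text
t 29.85 frame xyz mm [1.000e-01 1.189e+02 1.053e+02] F bx,by,z -1.4 6.6 0.3 w 0.006
```

```bash
python3 -m creep '[[[-0.1,0,-0.04],0,1],[[-0.2,0,-0.07],0,1],[[-0.2,0,-0.07],0,1]]' >/dev/null;python3 -c "
from h import *
st()"
```

```text
t 30.15 frame xyz mm [  0.2 116.9 106.1] F bx,by,z -1.3 6.5 0.3 w 0.006
```

```bash
python3 -m creep '[[[-0.1,0,-0.04],0,1],[[-0.2,0,-0.07],0,1],[[-0.2,0,-0.07],0,1]]' >/dev/null;python3 -c "
from h import *
st()"
```

```text
t 30.45 frame xyz mm [  0.2 114.9 106.8] F bx,by,z -1.9 6.3 1.0 w 0.009
```

```bash
python3 -m creep '[[[-0.1,0,-0.03],0,1],[[-0.2,0,-0.06],0,1],[[-0.2,0,-0.06],0,1]]' >/dev/null;python3 -c "
from h import *
st()"
```

```text
t 30.75 frame xyz mm [  0.2 113.3 107.4] F bx,by,z -3.0 7.3 1.2 w 0.004
```

```bash
python3 -m creep '[[[-0.1,0,-0.03],0,1],[[-0.15,0,-0.05],0,1],[[-0.15,0,-0.05],0,1]]' >/dev/null;python3 -c "
from h import *
st()"
```

```text
t 31.05 frame xyz mm [1.000e-01 1.123e+02 1.077e+02] F bx,by,z -2.5 7.9 1.2 w 0.004
```

```bash
python3 -m creep '[[[-0.1,0,-0.03],0,1],[[-0.15,0,-0.04],0,1],[[-0.15,0,-0.04],0,1]]' >/dev/null;python3 -c "
from h import *
st()
import cv2
cv2.imwrite('pics/s15.png',cv2.convertScaleAbs(cv2.resize(eyes.get_image('scene')[130:250,85:250],None,fx=4.8,fy=4.8,interpolation=2),alpha=1.5))"
```

```text
t 31.35 frame xyz mm [1.000e-01 1.112e+02 1.081e+02] F bx,by,z -2.9 10.2 1.4 w 0.006
```

View pics/s15.png

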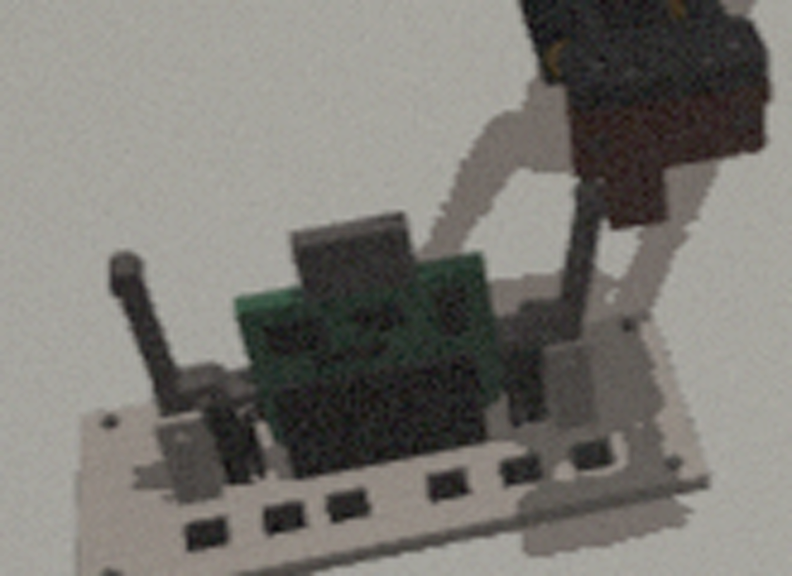

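The left lever is nearly upright and the force is rising steadily. I'll continue gently to about 14 N.

```bash
python3 -m creep '[[[-0.1,0,-0.02],0,1],[[-0.1,0,-0.02],0,1]]' >/dev/null;python3 -c "
from h import *
st()"
```

```text
t 31.6 frame xyz mm [  0.2 110.5 108.3] F bx,by,z -1.0 12.1 2.5 w 0.006
```

```bash
python3 -m creep '[[[-0.1,0,-0.02],0,1],[[-0.1,0,-0.02],0,1]]' >/dev/null;python3 -c "
from h import *
st()"
```

```text
t 31.8 frame xyz mm [  0.2 109.8 108.6] F bx,by,z -2.7 12.4 2.7 w 0.002
```

```bash
python3 -m creep '[[[-0.1,0,-0.02],0,1],[[-0.1,0,-0.02],0,1]]' >/dev/null;python3 -c "
from h import *
st()"
```

```text
t 32.0 frame xyz mm [  0.2 109.2 108.8] F bx,by,z -2.0 13.8 3.4 w 0.002
```

```bash
python3 -m creep '[[[0.3,0,0],0,1],[[0.8,0,0],0,1],[[1.5,0,0],0,1],[[2.5,0,0],0,1],[[4,0,-4],0,1],[[4,0,-9],0,1],[[4,0,-9],0,1],[[4,0,-9],0,1]]' >/dev/null;python3 -c "
from h import *
st()
import cv2
a=eyes.get_image('scene');cv2.imwrite('pics/raw16.png',a)
cv2.imwrite('pics/s16.png',cv2.convertScaleAbs(cv2.resize(a[140:245,85:215],None,fx=6,fy=5.7,interpolation=2),alpha=1.7))
plan(fr(0,-.119,.2),a0+np.pi/2)"
```

```text
t 32.8 frame xyz mm [  0.9 146.7 200.1] F bx,by,z -0.9 -0.0 -0.7 w 0.005
t 32.85 tcp [ 0.5177 -0.043   0.1981] psi 1.8349 tilt [ 8.e-04 -4.e-04 -1.e+00] F [-0.5 -0.5 -0.6] w 0.003 
shift cm [-2.659e+01 -1.000e-02 -1.700e-01] turn -0.0
```

View pics/s16.png

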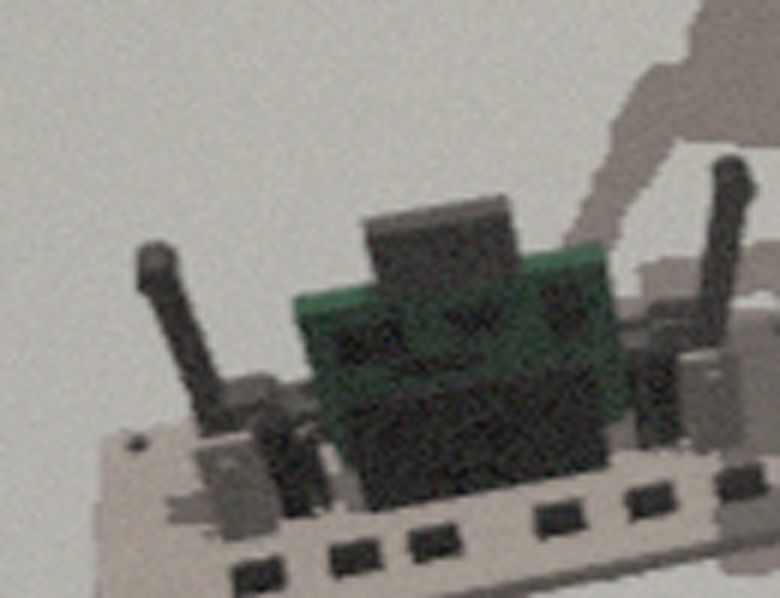

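```bash
python3 -c "
from h import *
def pl(p,off):
    o,d=ray('scene',(85+p[0]/6-.42,140+p[1]/5.7-.41)); X=o+d*((f0+bx*off-o)@bx)/(d@bx); return ((X-f0)@by*1e3).round(1),(X[2]*1e3).round(1)
for n,p,o in [('tipR',(156,266),0),('tipL',(732,182),0),('bodyTL',(300,310),.005),('bodyTR',(606,256),.005),('tabTL',(368,230),.005),('tabTR',(512,205),.005)]: print(n,pl(p,o))
"
```

```text
tipR (np.float64(-80.8), np.float64(120.8))
tipL (np.float64(91.5), np.float64(117.7))
bodyTL (np.float64(-44.1), np.float64(98.2))
bodyTR (np.float64(49.2), np.float64(99.6))
tabTL (np.float64(-19.1), np.float64(125.4))
tabTR (np.float64(23.6), np.float64(126.2))
```

The picture shows both levers in: the right tip at (157,262), about 0.05 rad, and the left tip at (732,178), about 0.20 rad. The board is nearly level. Now I'll feel the right lever again.

```bash
python3 -m creep '[[[-5,0,0],0,1],[[-10,0,0],0,1],[[-15,0,0],0,1],[[-20,0,0],0,1],[[-25,0,0],0,1],[[-27,0,0],0,1],[[-27,0,0],0,1],[[-27,0,4],0,1],[[-27,0,8],0,1],[[-27,0,9.2],0,1],[[-27,0,9.2],0,1],[[-27,0,9.2],0,1]]' >/dev/null;python3 -c "
from h import *
st()"
```

```text
t 34.05 frame xyz mm [   0.5 -122.9  107.8] F bx,by,z 0.9 0.6 -0.4 w 0.006
```

```bash
python3 -m creep '[[[0.5,0,0],0,1],[[1,0,0],0,1],[[1.5,0,0],0,1],[[2,0,0],0,1],[[2,0,0],0,1],[[2,0,0],0,1]]' >/dev/null;python3 -c "
from h import *
st()"
```

```text
t 34.65 frame xyz mm [   0.  -103.1  106.3] F bx,by,z 0.6 -0.9 -0.3 w 0.004
```

```bash
python3 -m creep '[[[0.2,0,0],0,1],[[0.3,0,0],0,1],[[0.4,0,0],0,1],[[0.4,0,0],0,1]]' >/dev/null;python3 -c "
from h import *
st()"
```

```text
t 35.05 frame xyz mm [ -0.  -99.2 106.1] F bx,by,z 0.6 -0.5 -0.5 w 0.006
```

```bash
python3 -m creep '[[[0.1,0,0],0,1],[[0.2,0,0],0,1],[[0.2,0,0],0,1]]' >/dev/null;python3 -c "
from h import *
st()"
```

```text
t 35.35 frame xyz mm [-1.000e-01 -9.750e+01  1.062e+02] F bx,by,z 0.3 -0.1 -0.5 w 0.005
```

```bash
python3 -m creep '[[[0.1,0,0],0,1],[[0.15,0,0],0,1],[[0.15,0,0],0,1]]' >/dev/null;python3 -c "
from h import *
st()"
```

```text
t 35.65 frame xyz mm [-1.000e-01 -9.730e+01  1.062e+02] F bx,by,z 0.8 -6.9 -1.9 w 0.006
```

```bash
python3 -m creep '[[[0.1,0,0],0,1],[[0.1,0,0],0,1]]' >/dev/null;python3 -c "
from h import *
st()"
```

```text
t 35.85 frame xyz mm [ -0.2 -97.2 106.2] F bx,by,z 1.2 -9.4 -3.5 w 0.007
```

```bash
python3 -m creep '[[[0.1,0,0],0,1],[[0.1,0,0],0,1]]' >/dev/null;python3 -c "
from h import *
st()"
```

```text
t 36.05 frame xyz mm [-1.000e-01 -9.680e+01  1.063e+02] F bx,by,z 1.6 -11.0 -3.9 w 0.002
```

```bash
python3 -m creep '[[[0.1,0,0],0,1],[[0.1,0,0],0,1]]' >/dev/null;python3 -c "
from h import *
st()"
```

```text
t 36.25 frame xyz mm [ -0.2 -96.3 106.4] F bx,by,z 2.4 -12.9 -4.1 w 0.007
```

```bash
python3 -m creep '[[[0.1,0,0],0,1],[[0.1,0,0],0,1]]' >/dev/null;python3 -c "
from h import *
st()"
```

```text
t 36.45 frame xyz mm [ -0.2 -95.7 106.6] F bx,by,z 1.6 -13.9 -2.8 w 0.005
```

```bash
python3 -m creep '[[[0.07,0,0.05],0,1],[[0.07,0,0.05],0,1],[[0.07,0,0.05],0,1]]' >/dev/null;python3 -c "
from h import *
st()"
```

```text
t 36.75 frame xyz mm [-1.000e-01 -9.540e+01  1.065e+02] F bx,by,z 2.3 -15.3 -1.3 w 0.005
```

Now I'll back off and go over the left lever once more.

```bash
python3 -m creep '[[[-0.3,0,0],0,1],[[-0.8,0,0],0,1],[[-1.5,0,0],0,1],[[-2.5,0,0],0,1],[[-3,0,-4],0,1],[[-3,0,-9],0,1],[[-3,0,-9],0,1],[[-3,0,-9],0,1]]' >/dev/null;python3 -c "
from h import *
st()
plan(fr(0,.137,.198),a0+np.pi/2)"
```

```text
t 37.55 frame xyz mm [   0.5 -122.   197.7] F bx,by,z -0.1 -1.1 -0.4 w 0.004
t 37.55 tcp [ 0.5883 -0.3024  0.1977] psi 1.8347 tilt [ 0.0034 -0.0018 -1.    ] F [ 0.2 -1.1 -0.4] w 0.004 
shift cm [25.9  -0.07 -0.09] turn -0.001
```

```bash
python3 -m creep '[[[5,0,0],0,1],[[10,0,0],0,1],[[15,0,0],0,1],[[20,0,0],0,1],[[25,0,0],0,1],[[26,0,0],0,1],[[26,0,0],0,1],[[26,0,4],0,1],[[26,0,8],0,1],[[26,0,9],0,1],[[26,0,9],0,1],[[26,0,9],0,1]]' >/dev/null;python3 -c "
from h import *
st()"
```

```text
t 38.75 frame xyz mm [  0.5 137.8 107. ] F bx,by,z 0.6 -0.3 1.0 w 0.006
```

```bash
python3 -m creep '[[[-0.5,0,0],0,1],[[-1,0,0],0,1],[[-1.5,0,0],0,1],[[-2,0,0],0,1],[[-2,0,0],0,1],[[-2,0,0],0,1]]' >/dev/null;python3 -c "
from h import *
st()"
```

```text
t 39.35 frame xyz mm [  0.  118.8 105.6] F bx,by,z -0.8 0.8 -0.2 w 0.009
```

```bash
python3 -m creep '[[[-0.2,0,0],0,1],[[-0.4,0,-0.1],0,1],[[-0.6,0,-0.1],0,1],[[-0.6,0,-0.1],0,1]]' >/dev/null;python3 -c "
from h import *
st()"
```

```text
t 39.75 frame xyz mm [1.000e-01 1.127e+02 1.067e+02] F bx,by,z 0.0 0.5 -0.1 w 0.009
```

```bash
python3 -m creep '[[[-0.1,0,0],0,1],[[-0.15,0,0],0,1],[[-0.15,0,0],0,1]]' >/dev/null;python3 -c "
from h import *
st()"
```

```text
t 40.05 frame xyz mm [  0.  111.4 106.6] F bx,by,z -0.2 0.5 -0.1 w 0.005
```

```bash
python3 -m creep '[[[-0.1,0,0],0,1],[[-0.15,0,0],0,1],[[-0.15,0,0],0,1]]' >/dev/null;python3 -c "
from h import *
st()"
```

```text
t 40.35 frame xyz mm [1.000e-01 1.100e+02 1.066e+02] F bx,by,z -0.4 0.7 -0.5 w 0.006
```

```bash
python3 -m creep '[[[-0.1,0,0],0,1],[[-0.15,0,0],0,1],[[-0.15,0,0],0,1]]' >/dev/null;python3 -c "
from h import *
st()"
```

```text
t 40.65 frame xyz mm [1.000e-01 1.099e+02 1.066e+02] F bx,by,z -0.6 6.4 1.2 w 0.002
```

```bash
python3 -m creep '[[[-0.1,0,0],0,1],[[-0.1,0,0],0,1]]' >/dev/null;python3 -c "
from h import *
st()"
```

```text
t 40.85 frame xyz mm [1.000e-01 1.098e+02 1.066e+02] F bx,by,z -1.1 9.7 3.0 w 0.001
```

```bash
python3 -m creep '[[[-0.1,0,0],0,1],[[-0.1,0,0],0,1]]' >/dev/null;python3 -c "
from h import *
st()"
```

```text
t 41.05 frame xyz mm [1.000e-01 1.096e+02 1.066e+02] F bx,by,z -0.6 12.7 3.4 w 0.006
```

```bash
python3 -m creep '[[[-0.08,0,-0.05],0,1],[[-0.08,0,-0.05],0,1]]' >/dev/null;python3 -c "
from h import *
st()"
```

```text
t 41.25 frame xyz mm [1.000e-01 1.092e+02 1.068e+02] F bx,by,z -0.8 13.1 2.2 w 0.003
```

```bash
python3 -m creep '[[[-0.06,0,-0.05],0,1],[[-0.06,0,-0.05],0,1]]' >/dev/null;python3 -c "
from h import *
st()"
```

```text
t 41.45 frame xyz mm [  0.  108.9 106.9] F bx,by,z -1.7 13.3 1.8 w 0.008
```

```bash
python3 -m creep '[[[-0.1,0,-0.02],0,1],[[-0.1,0,-0.02],0,1]]' >/dev/null;python3 -c "
from h import *
st()"
```

```text
t 41.65 frame xyz mm [  0.  108.2 107.1] F bx,by,z -0.5 14.3 1.4 w 0.003
```

```bash
python3 -m creep '[[[-0.08,0,-0.02],0,1],[[-0.08,0,-0.02],0,1]]' >/dev/null;python3 -c "
from h import *
st()"
```

```text
t 41.85 frame xyz mm [  0.  107.8 107.3] F bx,by,z -1.2 15.6 1.2 w 0.008
```

```bash
python3 -m creep '[[[0.3,0,0],0,1],[[0.8,0,0],0,1],[[1.5,0,0],0,1],[[2.5,0,0],0,1],[[3,0,-4],0,1],[[3,0,-9],0,1],[[3,0,-9],0,1],[[3,0,-9],0,1]]' >/dev/null;python3 -c "
from h import *
st()
import cv2
a=eyes.get_image('scene')
cv2.imwrite('pics/s17.png',cv2.convertScaleAbs(cv2.resize(a[140:245,85:215],None,fx=6,fy=5.7,interpolation=2),alpha=1.7))
plan(fr(0,-.12,.2),a0+np.pi/2)"
```

```text
t 42.65 frame xyz mm [  0.8 133.2 200. ] F bx,by,z 0.1 0.4 -0.4 w 0.005
t 42.7 tcp [ 0.5212 -0.056   0.198 ] psi 1.8349 tilt [ 7.e-04 -2.e-04 -1.e+00] F [-0.7 -0.4  0.1] w 0.004 
shift cm [-2.534e+01 -1.000e-02 -1.900e-01] turn -0.0
```

View pics/s17.png

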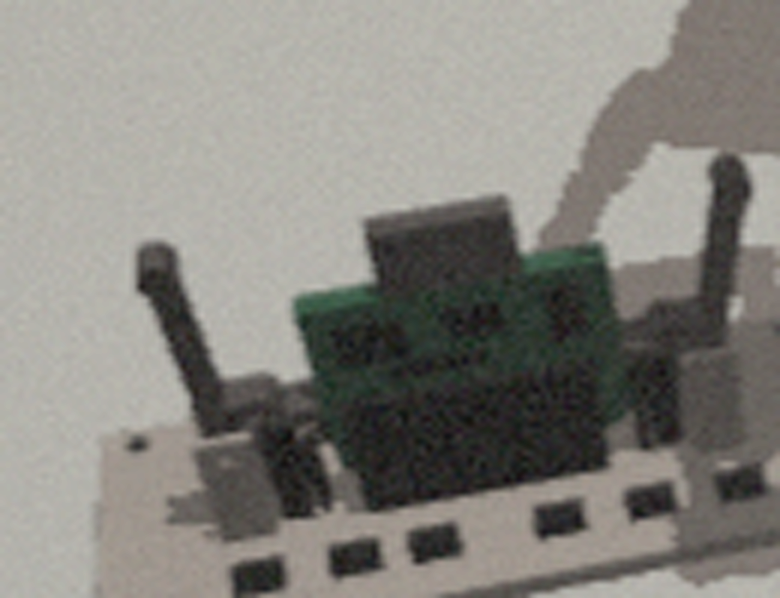

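Both levers are in, with tips at (156,265) and (730,178), and the board has its tab at (440,245) and stands upright. One last feel of the right lever.

```bash
python3 -m creep '[[[-5,0,0],0,1],[[-10,0,0],0,1],[[-15,0,0],0,1],[[-20,0,0],0,1],[[-25,0,0],0,1],[[-25.4,0,0],0,1],[[-25.4,0,0],0,1],[[-25.4,0,4],0,1],[[-25.4,0,8],0,1],[[-25.4,0,9],0,1],[[-25.4,0,9],0,1],[[-25.4,0,9],0,1]]' >/dev/null;python3 -c "
from h import *
st()"
```

```text
t 43.9 frame xyz mm [   0.7 -120.4  110.3] F bx,by,z 0.5 -0.2 0.9 w 0.006
```

```bash
python3 -m creep '[[[0.5,0,0],0,1],[[1,0,0],0,1],[[1.5,0,0],0,1],[[2,0,0],0,1],[[2.1,0,0],0,1],[[2.1,0,0],0,1]]' >/dev/null;python3 -c "
from h import *
st()"
```

```text
t 44.5 frame xyz mm [  0.  -99.5 108.1] F bx,by,z -0.7 0.9 -0.4 w 0.006
```

```bash
python3 -m creep '[[[0.1,0,0],0,1],[[0.15,0,0],0,1],[[0.15,0,0],0,1]]' >/dev/null;python3 -c "
from h import *
st()"
```

```text
t 44.8 frame xyz mm [-1.000e-01 -9.830e+01  1.079e+02] F bx,by,z -0.1 0.0 1.1 w 0.007
```

```bash
python3 -m creep '[[[0.1,0,0],0,1],[[0.15,0,0],0,1],[[0.15,0,0],0,1]]' >/dev/null;python3 -c "
from h import *
st()"
```

```text
t 45.1 frame xyz mm [-1.00e-01 -9.74e+01  1.08e+02] F bx,by,z 0.5 -3.2 -1.7 w 0.004
```

```bash
python3 -m creep '[[[0.1,0,0],0,1],[[0.15,0,0],0,1],[[0.15,0,0],0,1]]' >/dev/null;python3 -c "
from h import *
st()"
```

```text
t 45.4 frame xyz mm [ -0.2 -97.3 108.1] F bx,by,z 0.9 -8.5 -2.9 w 0.008
```

```bash
python3 -m creep '[[[0.1,0,0],0,1],[[0.1,0,0],0,1]]' >/dev/null;python3 -c "
from h import *
st()"
```

```text
t 45.6 frame xyz mm [ -0.2 -96.9 108.1] F bx,by,z 1.7 -9.9 -3.0 w 0.004
```

```bash
python3 -m creep '[[[0.1,0,0.02],0,1],[[0.1,0,0.02],0,1]]' >/dev/null;python3 -c "
from h import *
st()"
```

```text
t 45.8 frame xyz mm [ -0.2 -96.5 108.2] F bx,by,z 2.0 -11.8 -3.0 w 0.008
```

```bash
python3 -m creep '[[[0.1,0,0.02],0,1],[[0.1,0,0.02],0,1]]' >/dev/null;python3 -c "
from h import *
st()"
```

```text
t 46.0 frame xyz mm [ -0.2 -96.  108.3] F bx,by,z 1.4 -13.1 -2.8 w 0.007
```

```bash
python3 -m creep '[[[-0.2,0,0],0,1],[[-0.5,0,0],0,1],[[-1,0,0],0,1],[[-2,0,0],0,1],[[-3,0,-4],0,1],[[-3,0,-9],0,1],[[-6,0,-10],0,1],[[-6,0,-10],0,1],[[-6,0,-10],0,1]]' >/dev/null;python3 -c "
from h import *
st()
import cv2
a=eyes.get_image('scene');b=eyes.get_image('top')
cv2.imwrite('pics/s18.png',cv2.convertScaleAbs(cv2.resize(a[140:245,85:215],None,fx=6,fy=5.7,interpolation=2),alpha=1.7))
cv2.imwrite('pics/t18.png',cv2.convertScaleAbs(cv2.resize(b[145:250,285:445],None,fx=5,fy=5,interpolation=2),alpha=1.5))
cv2.imwrite('pics/full18.png',a)"
```

```text
t 46.9 frame xyz mm [-2.000e-01 -1.527e+02  2.068e+02] F bx,by,z 0.4 -1.3 -1.1 w 0.001
```

View pics/s18.png

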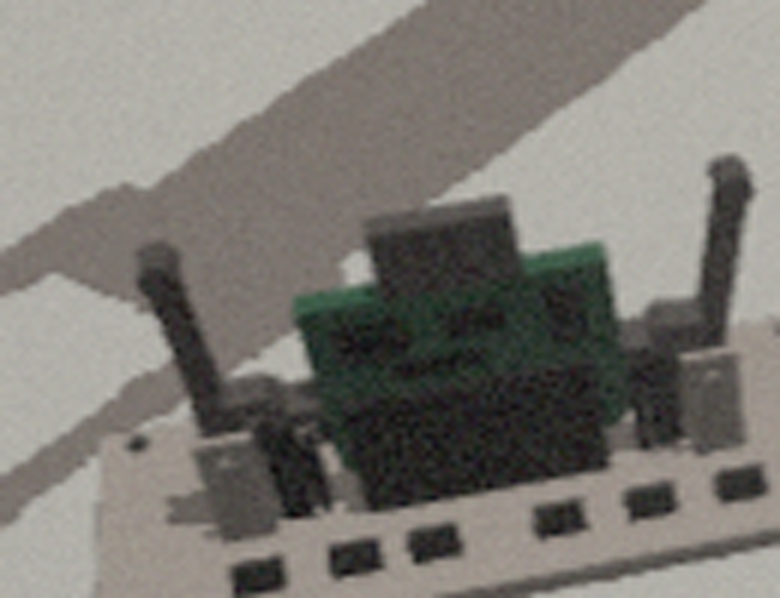

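View pics/t18.png

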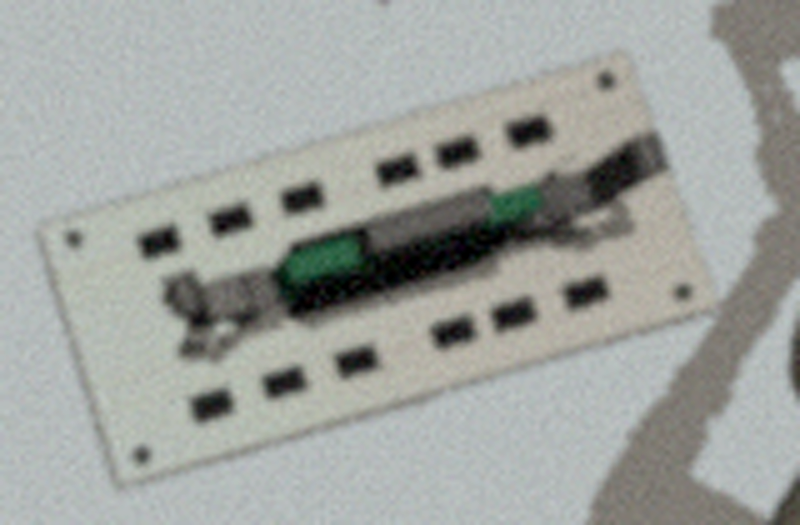

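View pics/full18.png

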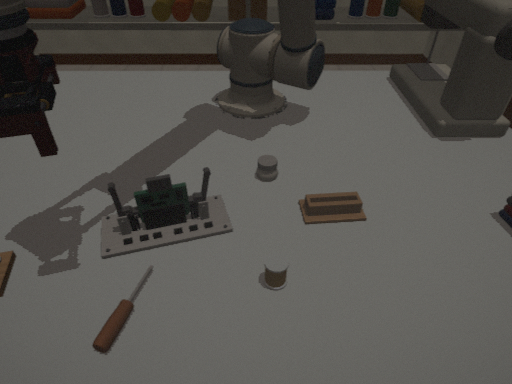

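The board stands upright with its tab at (440,245) in the scene crop, and both levers are in (tips at (157,262) and (730,178)). The bystanders are where they were, and the robot is clear. Handing in.

```bash
python3 -c "
from h import *
st(); workorder.job_done()"
```

```text
t 47.0 frame xyz mm [  -0.3 -151.5  205.8] F bx,by,z 0.3 0.5 -0.4 w 0.004
the job is handed in; nothing more can be done
```

The board is in the frame's slot with both levers swung in, and I handed the job in at 47.0 s. There was no verdict, and I had no contact readings, so full seating is judged only by how the levers felt and how the pictures look.

**What I did:**
- **Lifting and placing:** I lifted the board from the stand by its tab with a 12 N grip. It had rolled about 0.07 rad in the fingers, so I lowered it slowly until it levelled on the levers' feet, then released it with both levers still out.
- **First swing:** I swung each lever in along its arc until the force rose steadily above the 5–7 N running force. I stopped both at about 14 N.
- **Going over them again:** I felt the right, left and right levers again, up to about 13–16 N. The right lever met the finger at the same spot both times, so it had not come up further.

**Last checks:**
- **Levers and board:** The right lever was last measured at about 0.05 rad and the left at about 0.20 rad. The board is upright and about 2 mm off centre along the slot.
- **Surroundings:** The bystanders look unmoved, and the robot is clear.

**What went less well:**
- **Close to the limit:** My first approach to the left lever bound against the finger and reached about 21 N, just under the 22 N limit. I backed off and redid it along the arc.
- **Springing back:** Both levers spring back 1–2 mm at the tip when unloaded.
- **Different angles:** They stop about 0.15 rad apart. I take that as the allowed difference in seat height between the two ends, but I could not measure it.

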